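# Set up the air-flow rig: probe home, throttle to its set point

## Robot

A 6-joint arm with a two-finger parallel gripper is mounted at the origin on a cart in front of the work surface, level with it; the furniture and walls round the work are solid. World frame = base frame: x ahead of the robot, y to its left, z up, the work surface at z = 0. Lengths are in m, angles in rad, forces in N, time in s.
With the tool pointing down it reaches from about 0.35 to 0.975 m from the base axis. Payload 4.9 kg.
Tool frame: the origin (TCP) lies at the very end of the fingers, on their centre line; the grasp point (between the pads) lies 19 mm behind it; z points along the fingers, y is the line along which they close (so a half turn about z gives the same grasp; the last joint's range is limited). The gripper opens to 85 mm and grips with 20 to 120 N. Pads are 22 mm wide; open, the fingers measure 114 mm over their backs; the gripper's body (76 mm by 85 mm) begins 54 mm behind the grasp point. The pads swing forward as they close: fully open they stand 13 mm farther back than shut.
Start: joints at [-1.31, 0.053, 1.613, -0, 1.476, -0.119], TCP at [0.232, -0.58, 0.231] pointing down, gripper open.
Joint ranges: [-3.01, 3.01], [-1.01, 2.22], [0.06, 2.58], [-1.02, 4.17], [0.09, 2.62], [-3.14, 3.14]. Speed limits (rad/s): [2.57, 2.57, 3.14, 3.14, 3.14, 3.14].

## Interface

Orientations are given as a rotation vector (axis times angle).
In Python, from station import ctrl, imaging gives the robot as it stands.
- The arm moves only by the tool play_rows, never from a script. Its argument "series" is a list of rows, each a list of 3 entries, a list of its own where there are three numbers: the opening, from 0 (shut) to 1 (fully open), then the shift along the tool's x, y, z each as a share of 0.05 m, from -1 to 1, then the turn, a rotation vector about the tool's x, y, z each as a share of 8 degrees, from -1 to 1. In form: [[grip, [dx, dy, dz], [ax, ay, az]], ...]. A call has 1 to 8 rows; each row shifts and turns the commanded pose from where the row before left it, along the tool's axes as they then stand; what a row does not reach is not made up. A row lasts 1/8 s, in which the tool goes at most 62.5 mm and 10.7 degrees, less where a joint would pass 70% of its speed; a pose out of reach is approached as far as the arm can. A call with a number of a shift or a turn outside -1 to 1 is refused whole. A call with a gripper value outside its range is refused whole. The fingers move at their own pace and stop on an object; "force" is the grip in N (left out, the last holds). Time passes only in rows, so rows that do not move let the fingers close. It gives the time, the measured TCP pose, the force, the opening and the grip force at its end, in the units of the state.
- ctrl.get_obs(): the state, without advancing time (a new reading comes with each control period).
- imaging.get_image(name): name is "scene" or "top" or "wrist"; returns a dict with "color" (384x512x3 uint8, blue, green, red), "fx", "fy", "cx", "cy" (pixels), "extrinsics" (4x4, takes a point from world to camera coordinates); the wrist camera has in their place "hand_eye" (4x4, takes a point from camera to tool coordinates, whose origin is the TCP and whose axes are the flange's). Camera axes: x right, y down, z forward; pixel columns grow to the right and rows downward; lengths in m; the calibration is good to about 2 mm. A picture is of the moment at which its call begins: read the wrist's pose just before it. There is no depth.
- ctrl.finish_job(): hands the job in; it is judged then, once.
The state is a dict: "t": time; "q": joint angles; "dq": joint speeds; "effort": joint torques, N m; "tool_pos": TCP position; "tool_rot": TCP orientation; "contact_force": force on the tool from outside, world axes, zero at the start; "wrist_torque": the same for the moment, N m; "opening": finger opening in m; "grip_force": force on a finger pad.
Only numpy, scipy, OpenCV 4.12 (cv2) and the standard library are available. Lean on these libraries where they do the work, as an engineer would, in place of code of your own. Each camera call takes 0.05 s, during which the arm holds its last target. There are 200 camera calls.

## Task

Make the air-flow rig ready for its next measurement. First take the flow probe from its wooden rest and push it fully home, down the sloping guide tube, until its collar sits on the guide's mouth (an open guide would suck in false air), and only then open the throttle: turn its lever until it stands centred over the brass set-point clip on the quadrant. Leave the clip where it is clamped, do not knock the multimeter, screwdriver or oil filter about, and let go of everything.

Things in the scene. Friction and masses are not known exactly. Their poses are not given: they have to be found in the camera images.
- probe_mid (a point): Flow probe, a loose steel rod 200 mm long, 0.14 kg; this point is half-way along it, on its axis. Its x axis runs along the rod to the rounded tip at x = +100 mm. The plain shank, 12 mm thick, reaches from the tip back to a collar at x = -50 mm. It starts level in a rest, its axis 50 mm above the bench, pointing roughly to the robot's left.
- probe_seat (a point): Centre of the front face of the probe's round collar (34 mm diameter, 7 mm thick), 50 mm behind probe_mid on the rod's axis; same axes. Behind the collar is a black round handle, 22 mm diameter, from 57 to 92 mm behind probe_mid, ending in a 12 mm thick brass stub (to 100 mm behind it).
- rest: Fixed wooden V rest that holds the probe at the start; origin under the probe's middle, at bench height; its x axis lies along the probe. Two V posts, each 8 mm thick and 59 mm tall, stand under the shank 65 mm before and 40 mm behind probe_mid; between them the shank is free, its axis 42 mm above the base board (8 mm thick, 50 mm wide).
- guide_mouth (a point): Centre of the mouth of the guide tube on the fixed rig, 155 mm above the bench. Its x axis runs down the bore, 32 degrees below the horizontal, roughly towards the robot's left; its y axis is level. Bore 15 mm wide, 85 mm deep, then open duct: the rod goes in 150 mm, until the collar meets the mouth's face (42 mm across). A lead-in cone narrows from 26 mm at the mouth to 15 mm at 9 mm depth.
- rig: Fixed air-flow rig on a base plate; origin on the bench; its y axis lies along the level duct (60 mm diameter, top 108 mm above the bench, flared inlet under the guide's mouth 121 mm), towards the suction box at its left end (129 mm tall). A probe pushed 75 mm into the guide and let go stays there, drooping by about 3 degrees.
- lever_knob (a point): Centre (172 mm above the bench) of the black upright knob, 25 mm diameter, 38 mm tall, on the end of the throttle lever, 115 mm from the spindle axis. Its negative x axis points from the spindle along the lever, a flat bar 12 mm wide, 141 to 147 mm above the bench, over the quadrant plate.
- spindle (a point): Point on the throttle's upright spindle axis, 144 mm above the bench; the lever turns about it in a level plane. Its axes turn with the lever.
- throttle (a joint): Angle of the throttle lever in rad: 0 closed (lever across the duct, towards the robot), pi/2 fully open (lever along the duct, pointing away from the probe guide). It grows as the lever turns clockwise seen from above. Stiff: about 2 N at the knob moves it, and it stays where it is left.
- marker_tip (a point): Outer end of the top face of the brass set-point clip on the quadrant's rim, 100 mm from the spindle axis, 138 mm above the bench. The clip is 12 mm wide and 26 mm long, points at the spindle and passes freely under the lever, which is just as wide. Its negative x axis points outward from the spindle.
- marker (a joint): Angle of the set-point clip in rad, on the same scale as the throttle lever. Clamped: it keeps its place unless pushed hard.
- multimeter: Orange multimeter, 168 x 79 x 56 mm, lying near the rig; origin at the centre of its underside. Bystander.
- screwdriver: Stubby screwdriver with red and grey handle, 160 mm long, 41 mm thick; origin on the bench under its handle. Bystander.
- oil_filter: Standing blue oil filter, 69 mm diameter, 90 mm tall; origin at the centre of its underside. Bystander.

How it is judged:
On the way, in this order (a step that is already met when the one before it is completed fails the run):
1. the probe is fully home in the guide (distance between probe_seat and guide_mouth below 0.006 m and angle between the x axis of probe_mid and the x axis of guide_mouth, either way round below 0.08 rad), for 0.2 s.
2. the throttle lever stands over the set-point clip (angle between the x axis of lever_knob and the x axis of marker_tip, either way round below 0.07 rad), for 0.2 s.
At the end, for the whole second after the job is handed in: The probe is in the guide with its collar within 6 mm of the mouth and its axis within 0.08 rad of the bore's, and the throttle lever, at rest, stands within 0.07 rad (4 degrees) of the set-point clip (all of step 1 and angle between the x axis of lever_knob and the x axis of marker_tip, either way round below 0.07 rad and not (velocity of joint throttle above 0.02 rad/s) and velocity of joint throttle above -0.02 rad/s); the robot touches nothing.
It fails at once if the throttle is opened beyond 0.45 rad while the probe is not home (value of joint throttle above 0.45 rad and distance between probe_seat and guide_mouth above 0.012 m).
It fails at once if the set-point clip is shifted by more than 5 mm (distance of marker_tip from where it was at the start of the episode above 0.005 m).
It fails at once if the multimeter is knocked more than 30 mm (distance of multimeter from where it was at the start of the episode above 0.03 m).
It fails at once if the screwdriver is knocked more than 30 mm (distance of screwdriver from where it was at the start of the episode above 0.03 m).
It fails at once if the oil filter is knocked more than 30 mm (distance of oil_filter from where it was at the start of the episode above 0.03 m).
It also fails if it takes over 59 s, if anything falls off the work surface, if the arm or the gripper's body presses on something with over 40 N, if the wrist force passes 120 N, or if a joint passes its speed limit or range.

## Working session

There is one attempt and no reset: what is moved stays moved. The work goes in short steps, Python scripts to look and compute and a tool call to move; the robot and the scene stay as the last step left them, time stands still between calls to the robot, and variables do not carry over. Pictures are saved under pics/ and viewed, at most 10 in all, crops included, and the job is handed in when it is done.

Besides the shell and the picture viewer there is one more tool, called after "Request:" by a JSON object that holds its "op" and its "data", one argument or row to a line. play_rows: Moves the arm, as the interface text tells. Shift numbers are shares of 0.05 m and turn numbers shares of 8 degrees, none past 1 either way. Its arguments: {"type":"object","properties":{"series":{"type":"array"},"force":{"type":"number"}},"required":["series"]}

```bash
mkdir -p pics; ls; python3 - <<'E'
from station import ctrl, imaging
import cv2,numpy as np,pickle
o=ctrl.get_obs();print(o)
d={}
for n in ["scene","top","wrist"]:
    im=imaging.get_image(n);d[n]=im;cv2.imwrite(f"pics/{n}0.png",im["color"])
    print(n,{k:np.round(v,4).tolist() for k,v in im.items() if k!="color"})
pickle.dump(d,open("d0.pkl","wb"))
E
```

```text
pics
{'t': 0.0, 'q': array([-1.31000493e+00,  5.33524484e-02,  1.61430370e+00, -2.24281713e-05,
        1.47596299e+00, -1.18948411e-01]), 'dq': array([ 8.25119553e-05, -5.84391841e-04, -4.94155323e-04,  6.94811896e-04,
        1.00368326e-03,  6.62655248e-04]), 'effort': array([ 5.02538533e-04, -3.93672574e+01, -3.70183182e+01, -7.58809676e-06,
        7.04180144e-03, -1.71586845e-05]), 'tool_pos': array([ 0.23153837, -0.57986489,  0.23005994]), 'tool_rot': array([-3.08315030e+00, -5.92538464e-01,  2.60380211e-04]), 'contact_force': array([ 0.16085753, -0.39867781,  0.71324372]), 'wrist_torque': array([ 0.02363648, -0.02987552,  0.03935066]), 'grip_force': 0.0, 'opening': 0.0854836747966235}
scene {'fx': 346.5649, 'fy': 346.5649, 'cx': 254.5469, 'cy': 190.3264, 'extrinsics': [[-0.6203, -0.7844, -0.004, 0.297], [-0.5323, 0.4246, -0.7324, 0.3858], [0.5761, -0.4522, -0.6809, 1.0305], [0.0, 0.0, 0.0, 1.0]]}
top {'fx': 498.8975, 'fy': 498.8975, 'cx': 252.0873, 'cy': 185.271, 'extrinsics': [[0.0443, -0.999, 0.0022, -0.0608], [-0.9739, -0.0437, -0.2228, 0.5504], [0.2227, 0.0077, -0.9749, 1.6227], [0.0, 0.0, 0.0, 1.0]]}
wrist {'fx': 334.9374, 'fy': 334.9374, 'cx': 258.9894, 'cy': 192.8209, 'hand_eye': [[-0.0003, -0.9581, -0.2863, 0.072], [1.0, -0.0004, 0.0003, -0.0007], [-0.0004, -0.2863, 0.9581, -0.1422], [0.0, 0.0, 0.0, 1.0]]}
```

View pics/scene0.png

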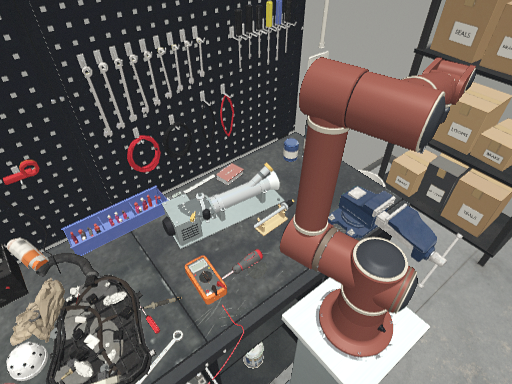

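View pics/top0.png

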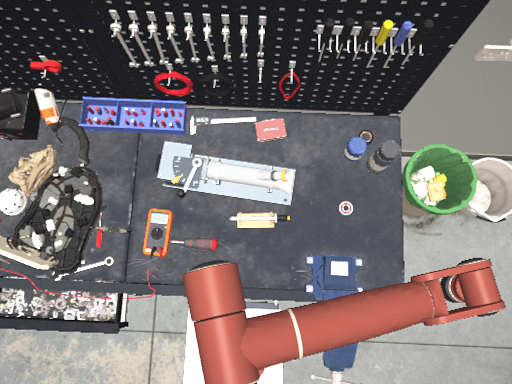

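The top view shows the rig at about (160-295, 145-200), the probe in its rest at about (232-290, 218), the multimeter at (157,232), the screwdriver at (200,243) and the filter at (357,148). I'll zoom in on the rig and the probe.

```bash
python3 - <<'E'
import cv2,pickle
d=pickle.load(open("d0.pkl","rb"))
c=d["top"]["color"][135:235,150:306];cv2.imwrite("pics/topc.png",cv2.resize(c,None,fx=5,fy=5,interpolation=cv2.INTER_CUBIC))
c=d["scene"]["color"][155:255,150:306];cv2.imwrite("pics/scc.png",cv2.resize(c,None,fx=5,fy=5,interpolation=cv2.INTER_CUBIC))
E
```

```text
(no output)
```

View pics/topc.png

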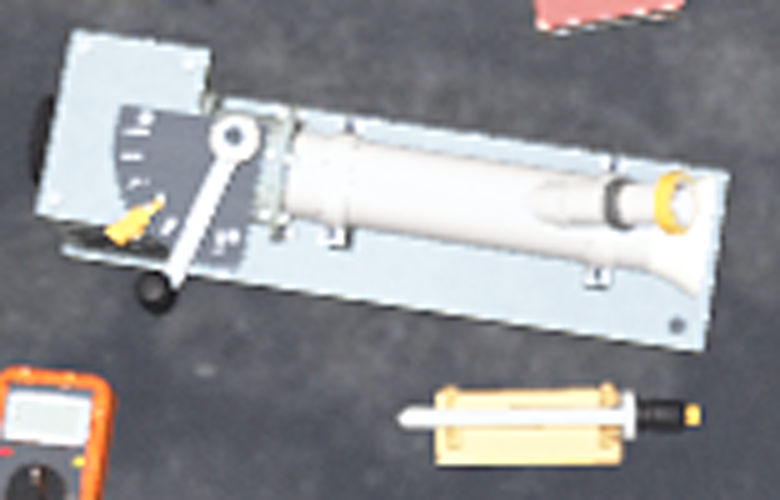

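View pics/scc.png

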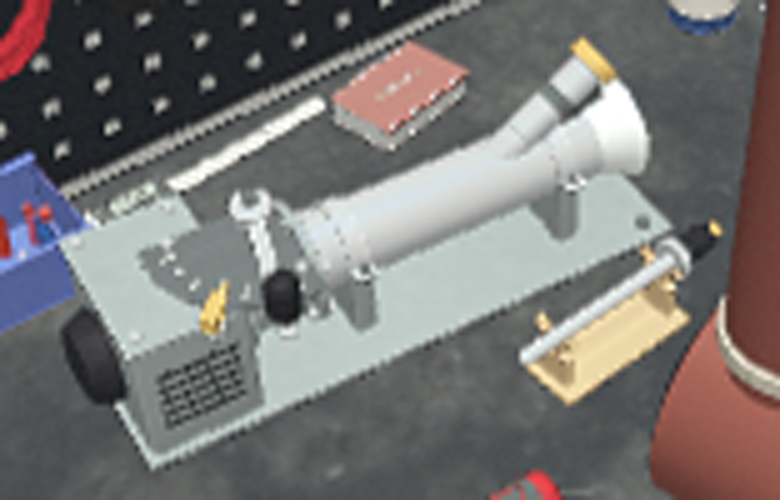

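The crops show, in top-crop pixels:
- probe tip (400,417) and stub end (700,414)
- guide mouth about (680,203)
- spindle (234,135), knob (156,292)
- clip from (110,238) to (162,200)

In scene-crop pixels, the mouth ring is at about (595,60), the probe tip at (524,357) and the stub at (715,229).

```bash
cat > h.py <<'E'
import numpy as np,pickle,cv2
def ray(im,u,v,T=None):
    E=np.linalg.inv(im["extrinsics"]) if T is None else T
    d=E[:3,:3]@np.array([(u-im["cx"])/im["fx"],(v-im["cy"])/im["fy"],1]);return E[:3,3],d
def atz(im,u,v,z,T=None):
    o,d=ray(im,u,v,T);return o+d*(z-o[2])/d[2]
E
python3 - <<'E'
from h import *
d=pickle.load(open("d0.pkl","rb"));t=d["top"];s=d["scene"]
T=lambda x,y,z:atz(t,150+x/5-.4,135+y/5-.4,z)
S=lambda x,y,z:atz(s,150+x/5-.4,155+y/5-.4,z)
np.set_printoptions(precision=4,suppress=True)
P={k:T(*v) for k,v in dict(tip=(400,417,.05),stub=(700,414,.05),collar=(628,414,.05),mouth=(680,203,.155),tube0=(560,200,.108),spin=(234,135,.147),knob=(156,292,.185),clipo=(110,238,.138),clipi=(162,200,.138),plateR=(704,350,.008),plateR2=(728,172,.008),plateL=(65,250,.008),meterR=(115,375,.05),meterL=(100,498,.05),filt=((357-150)*5,(148-135)*5,.09),scrw=((216-150)*5,(243-135)*5,.02)).items()}
for k,v in P.items():print(k,v)
for k,v in dict(tip=(524,357,.05),stub=(715,229,.05),mouth=(595,60,.155),knob=(282,295,.172)).items():print('S',k,S(*v))
a=lambda v:np.degrees(np.arctan2(v[1],v[0]))
print('probe dir',a(P['tip']-P['stub']),np.linalg.norm(P['tip']-P['stub']))
print('duct edge',a(P['plateL']-P['plateR']),'lever',a(P['knob']-P['spin']),np.linalg.norm((P['knob']-P['spin'])[:2]),'clip',a(P['clipo']-P['spin']),np.linalg.norm((P['clipo']-P['spin'])[:2]),a(P['clipo']-P['clipi']))
E
```

```text
tip [0.4395 0.0341 0.05  ]
stub [ 0.4505 -0.1667  0.05  ]
collar [ 0.4484 -0.1185  0.05  ]
mouth [ 0.5692 -0.1427  0.155 ]
tube0 [ 0.5795 -0.0664  0.108 ]
spin [0.6036 0.1466 0.147 ]
knob [0.4899 0.1833 0.185 ]
clipo [0.5337 0.2229 0.138 ]
clipi [0.5604 0.1913 0.138 ]
plateR [ 0.5023 -0.1713  0.008 ]
plateR2 [ 0.6303 -0.1847  0.008 ]
plateL [0.5533 0.2761 0.008 ]
meterR [0.4595 0.2272 0.05  ]
meterL [0.3762 0.2305 0.05  ]
filt [ 0.6925 -0.3836  0.09  ]
scrw [0.3584 0.0783 0.02  ]
S tip [0.441  0.0303 0.05  ]
S stub [ 0.4516 -0.1651  0.05  ]
S mouth [ 0.569  -0.1402  0.155 ]
S knob [0.4952 0.1852 0.172 ]
probe dir 93.13797057293785 0.20117061385241722
duct edge 83.49795371644234 lever 162.10876922296873 0.119495404547863 clip 132.50393125826756 0.10340952000155917 130.21689645673328
```

```bash
cat >> h.py <<'E'
from scipy.spatial.transform import Rotation as R
np.set_printoptions(precision=3,suppress=True)
def pose(o): 
    T=np.eye(4);T[:3,:3]=R.from_rotvec(o["tool_rot"]).as_matrix();T[:3,3]=o["tool_pos"];return T
def rot(yaw,pitch): # tool x along yaw, dipping by pitch (deg)
    y,p=np.radians([yaw,pitch]);x=np.array([np.cos(y)*np.cos(p),np.sin(y)*np.cos(p),-np.sin(p)])
    yy=np.array([np.sin(y),-np.cos(y),0]);return np.c_[x,yy,np.cross(x,yy)]
def plan(o,p,Rt):
    T=pose(o);dp=np.array(p)-T[:3,3]
    print("t",round(o["t"],2),"pos",T[:3,3],"F",o["contact_force"],"open",o["opening"],"grip",o["grip_force"])
    print("q",o["q"]);print("shift(now)",T[:3,:3].T@dp/.05,"turn",np.degrees(R.from_matrix(T[:3,:3].T@Rt).as_rotvec())/8,"shift(after turn)",Rt.T@dp/.05)
E
python3 - <<'E'
from h import *
from station import ctrl
plan(ctrl.get_obs(),[.449,-.141,.22],rot(93.1,0))
E
```

```text
t 0.15 pos [ 0.232 -0.58   0.23 ] F [-0.346 -0.224  1.049] open 0.08581286533768644 grip 0.0
q [-1.31   0.053  1.614  0.     1.476 -0.119]
shift(now) [ 7.293 -6.542  0.219] turn [-0.009 -0.009 -8.918] shift(after turn) [8.532 4.817 0.206]
```

Request:
{"op": "play_rows", "data": {
  "series": [
    [1,[0.73,-0.65,0],[0,0,0]],
    [1,[0.73,-0.65,0],[0,0,0]],
    [1,[0.73,-0.65,0],[0,0,0]],
    [1,[0.73,-0.65,0],[0,0,0]],
    [1,[0.73,-0.65,0],[0,0,0]],
    [1,[0.73,-0.65,0],[0,0,0]],
    [1,[0.73,-0.65,0],[0,0,0]],
    [1,[0.73,-0.65,0],[0,0,0]]
  ],
  "force": 60
}}

```text
t: 1.15
tool_pos: [0.4068, -0.2291, 0.231]
tool_rot: [-3.085, -0.593, 0.0]
contact_force: [0.2, 0.6, -0.5]
opening: 0.0857
grip_force: 0.0
```

Request:
{"op": "play_rows", "data": {
  "series": [
    [1,[0.73,-0.65,0],[0,0,0]],
    [1,[0.73,-0.65,0],[0,0,0]],
    [1,[0,0,0],[0,0,-1]],
    [1,[0,0,0],[0,0,-1]],
    [1,[0,0,0],[0,0,-1]],
    [1,[0,0,0],[0,0,-1]],
    [1,[0,0,0],[0,0,-1]],
    [1,[0,0,0],[0,0,-1]]
  ]
}}

```text
t: 2.15
tool_pos: [0.45, -0.1432, 0.2309]
tool_rot: [-2.573, -1.802, 0.0]
contact_force: [-0.7, 0.3, 0.3]
opening: 0.0854
grip_force: 0.0
```

Request:
{"op": "play_rows", "data": {
  "series": [
    [1,[0,0,0],[0,0,-1]],
    [1,[0,0,0],[0,0,-1]],
    [0.75,[0,0,0],[0,0,-0.9]],
    [0.75,[0,0,0],[0,0,0]]
  ]
}}

```text
t: 2.65
tool_pos: [0.45, -0.1432, 0.231]
tool_rot: [-2.165, -2.276, 0.0]
contact_force: [0.3, 0.1, 0.8]
opening: 0.0643
grip_force: 0.0
```

```bash
python3 - <<'E'
from h import *
from station import ctrl,imaging
o=ctrl.get_obs();plan(o,[.449,-.141,.031],rot(93.1,0))
im=imaging.get_image("wrist");cv2.imwrite("pics/w1.png",im["color"]);pickle.dump((o,im),open("w1.pkl","wb"))
E
```

```text
t 2.65 pos [ 0.45  -0.143  0.231] F [0.311 0.143 0.768] open 0.06428159350977777 grip 0.0
q [-0.466 -0.326  1.956 -0.     1.512 -0.516]
shift(now) [ 0.044 -0.016  4.   ] turn [-0.003 -0.002 -0.028] shift(after turn) [ 0.045 -0.018  4.   ]
```

View pics/w1.png

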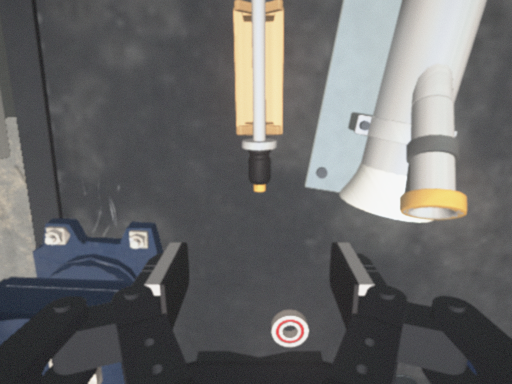

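The wrist view shows the probe's collar at (259,146), handle at (260,167), stub end at (260,189) and shank at (258,20). The guide's orange mouth ring is at (434,205), with the tube running up to (436,95). The vise corner at (160,225) lies behind-left.

```bash
python3 - <<'E'
from h import *
o,im=pickle.load(open("w1.pkl","rb"))
T=pose(o)@np.array(im["hand_eye"])
for k,v in dict(collar=(259.5,147,.05),handle=(260,167,.05),stub=(260,189,.05),shank=(258,20,.05),mouth=(434,204,.155),ringL=(401,203,.155),ringR=(467,203,.155),vise=(160,225,.09),vise0=(160,225,.05),vtop=(130,225,.12)).items():print(k,atz(im,*v[:2],v[2],T))
# search mouth/tube direction: predicted pixels of bore axis points
W=np.linalg.inv(T)
for yaw in (81,83.5,86):
  for s in (0,.03,.06,.09):
    p=np.array([.569,-.1415,.155])+s*rot(yaw,32)[:,0];c=W[:3,:3]@p+W[:3,3];print(yaw,s,im["fx"]*c[0]/c[2]+im["cx"],im["fy"]*c[1]/c[2]+im["cy"])
E
```

```text
collar [ 0.448 -0.12   0.05 ]
handle [ 0.45 -0.14  0.05]
stub [ 0.451 -0.163  0.05 ]
shank [ 0.441 -0.009  0.05 ]
mouth [ 0.569 -0.137  0.155]
ringL [ 0.546 -0.138  0.155]
ringR [ 0.591 -0.135  0.155]
vise [ 0.361 -0.19   0.09 ]
vise0 [ 0.349 -0.207  0.05 ]
vtop [ 0.346 -0.178  0.12 ]
81 0 432.79734335231234 209.77679146395306
81 0.03 434.2537039104054 169.42689812504574
81 0.06 435.61445861177526 131.72585853318043
81 0.09 436.8887226356451 96.42112773486582
83.5 0 432.79734335231234 209.77679146395306
83.5 0.03 432.7669731859769 169.14636103226553
83.5 0.06 432.7385836879772 131.1657483900164
83.5 0.09 432.7119872155621 95.58391751545179
86 0 432.79734335231234 209.77679146395306
86 0.03 431.2586573983285 168.93121703241698
86 0.06 429.8198183779142 130.7361544524524
86 0.09 428.4714129544626 94.9417196330018
```

Request:
{"op": "play_rows", "data": {
  "series": [
    [0.75,[0,0,0.8],[0,0,0]],
    [0.75,[0,0,0.8],[0,0,0]],
    [0.75,[0,0,0.8],[0,0,0]],
    [0.75,[0.04,0,0.8],[0,0,0]],
    [0.75,[0,0,0.5],[0,0,0]],
    [0.75,[0,0,0.3],[0,0,0]],
    [0.75,[0,0,0],[0,0,0]],
    [0,[0,0,0],[0,0,0]]
  ],
  "force": 80
}}

```text
t: 3.7
tool_pos: [0.4511, -0.1418, 0.0326]
tool_rot: [2.162, 2.276, 0.001]
contact_force: [0.6, -0.3, -0.0]
opening: 0.0474
grip_force: 0.0
```

Request:
{"op": "play_rows", "data": {
  "series": [
    [0,[0,0,0],[0,0,0]],
    [0,[0,0,0],[0,0,0]],
    [0,[0,0,0],[0,0,0]],
    [0,[0,0,0],[0,0,0]],
    [0,[0,0,0],[0,0,0]]
  ]
}}

```text
t: 4.32
tool_pos: [0.4503, -0.1416, 0.0323]
tool_rot: [2.163, 2.278, -0.001]
contact_force: [-4.1, -0.2, 5.1]
opening: 0.0196
grip_force: 78.0
```

Request:
{"op": "play_rows", "data": {
  "series": [
    [0,[0,0,-0.3],[0,0,0]],
    [0,[0,0,-0.6],[0,0,0]],
    [0,[0,0,-0.8],[0,0,0]],
    [0,[0,0,-0.8],[0,0,0]],
    [0,[0,0,-0.8],[0,0,0]],
    [0,[0,0,-0.8],[0,0,0]],
    [0,[0,0,-0.4],[0,0,0]],
    [0,[0,0,0],[0,0,0]]
  ],
  "force": 100
}}

```text
t: 5.32
tool_pos: [0.4508, -0.1416, 0.2579]
tool_rot: [2.161, 2.276, 0.002]
contact_force: [-1.0, -0.1, -2.4]
opening: 0.0194
grip_force: 97.9
```

```bash
cat >> h.py <<'E'
M=np.array([.5695,-.140,.155]);YAW,PIT=83.3,32.
def tgt(dist,rod=None,off=.0177,dx=0.):  # TCP for seat 'dist' short of mouth
    Rt=rot(YAW,PIT);return M-(dist+.025)*Rt[:,0]+off*Rt[:,2],Rt
E
python3 - <<'E'
from h import *
from station import ctrl
p,Rt=tgt(.18);print(p);plan(ctrl.get_obs(),p,Rt)
E
```

```text
[ 0.548 -0.322  0.249]
t 5.33 pos [ 0.451 -0.142  0.258] F [-0.952 -0.11  -2.376] open 0.019359197329667965 grip 97.88831949234009
q [-0.462 -0.342  1.924  0.     1.557 -0.514]
shift(now) [-3.703  1.758  0.196] turn [ 0.359 -3.981  1.169] shift(after turn) [-2.748  2.355  1.935]
```

Request:
{"op": "play_rows", "data": {
  "series": [
    [0,[-0.37,0.18,0],[0,0,0]],
    [0,[-0.74,0.35,0],[0,0,0]],
    [0,[-0.74,0.35,0],[0,0,0]],
    [0,[-0.74,0.35,0],[0,0,0]],
    [0,[-0.74,0.35,0],[0,0,0]],
    [0,[-0.37,0.18,0],[0.07,-0.8,0.23]],
    [0,[0,0,0],[0.07,-0.8,0.23]],
    [0,[0,0,0],[0.07,-0.8,0.23]]
  ]
}}

```text
t: 6.32
tool_pos: [0.5466, -0.3213, 0.2529]
tool_rot: [2.096, 2.001, -0.374]
contact_force: [-0.5, -0.6, -1.8]
opening: 0.0193
grip_force: 98.2
```

Request:
{"op": "play_rows", "data": {
  "series": [
    [0,[0,0,0],[0.07,-0.8,0.23]],
    [0,[0,0,0],[0.07,-0.8,0.23]],
    [0,[0,0,0],[0,0,0]],
    [0,[0,0,0],[0,0,0]]
  ]
}}

```text
t: 6.82
tool_pos: [0.5471, -0.3214, 0.2548]
tool_rot: [2.024, 1.809, -0.584]
contact_force: [-0.8, 0.5, -1.3]
opening: 0.0192
grip_force: 98.2
```

```bash
python3 - <<'E'
from h import *
from station import ctrl,imaging
o=ctrl.get_obs();p,Rt=tgt(.18);plan(o,p,Rt)
d={n:imaging.get_image(n) for n in("top","scene","wrist")};pickle.dump((o,d),open("d1.pkl","wb"))
a=cv2.resize(d["top"]["color"][145:235,260:340],None,fx=5,fy=5,interpolation=cv2.INTER_CUBIC)
b=d["wrist"]["color"][:,100:450];b=cv2.copyMakeBorder(b,0,450-384,0,0,cv2.BORDER_CONSTANT)
cv2.imwrite("pics/c1.png",np.hstack([a,b]))
E
```

```text
t 6.83 pos [ 0.547 -0.321  0.255] F [-0.798  0.535 -1.349] open 0.01915104013327971 grip 98.19154500961304
q [-0.425 -0.014  1.713 -0.551  1.303 -0.202]
shift(now) [0.058 0.022 0.11 ] turn [-0.017 -0.005  0.038] shift(after turn) [0.058 0.022 0.11 ]
```

View pics/c1.png

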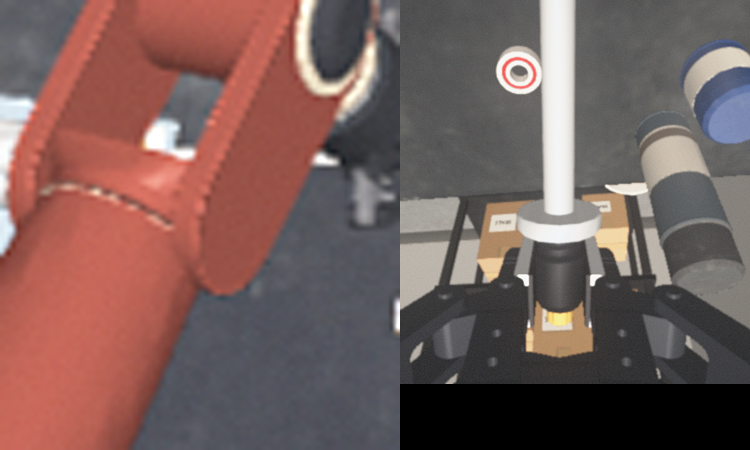

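The wrist view shows the rod centred in the gripper, with its axis near column 258 and the collar at (258,222). The arm blocks the top view, so I'll check the scene camera with the predicted axes drawn on.

```bash
python3 - <<'E'
from h import *
o,d=pickle.load(open("d1.pkl","rb"));s=d["scene"];T=pose(o)
def pr(im,p,W):
    c=W[:3,:3]@p+W[:3,3];return np.array([im["fx"]*c[0]/c[2]+im["cx"],im["fy"]*c[1]/c[2]+im["cy"]])
a,z=T[:3,0],T[:3,2];g=T[:3,3]-.0177*z
tip=g+.175*a;seat=g+.025*a
W=np.array(s["extrinsics"])
print("tip",tip,pr(s,tip,W),"seat",pr(s,seat,W),"mouth",pr(s,M,W))
x0,y0=225,150
c=cv2.resize(s["color"][y0:y0+70,x0:x0+100],None,fx=8,fy=8,interpolation=cv2.INTER_CUBIC)
f=lambda p:tuple(int(v) for v in (pr(s,p,W)-[x0,y0]+.5)*8)
c2=c.copy()
for p in (tip,seat,M):cv2.circle(c2,f(p),3,(0,0,255),-1)
cv2.imwrite("pics/s1.png",c2)
w=d["wrist"];Ww=np.linalg.inv(np.array(w["hand_eye"]))
for sx in (.025,.06,.1):
  P=[pr(w,np.array([sx,k*.006,-.0177]),Ww) for k in(-1,1)];row=int(P[0][1]);print("pred",sx,P[0],P[1],end=" ")
  if 0<=row<384: 
    g2=w["color"][row,200:310].mean(1).astype(int);e=np.abs(np.diff(g2));print("edges",200+np.where(e>25)[0])
E
```

```text
tip [ 0.565 -0.165  0.177] [274.424 160.05 ] seat [303.089 132.206] mouth [268.483 166.551]
pred 0.025 [246.072 218.781] [276.226 218.797] edges []
pred 0.06 [245.045 129.773] [277.648 129.784] edges [241 242 273 274]
pred 0.1 [243.646   8.541] [279.584   8.542] edges [238 239 240 274 275]
```

View pics/s1.png

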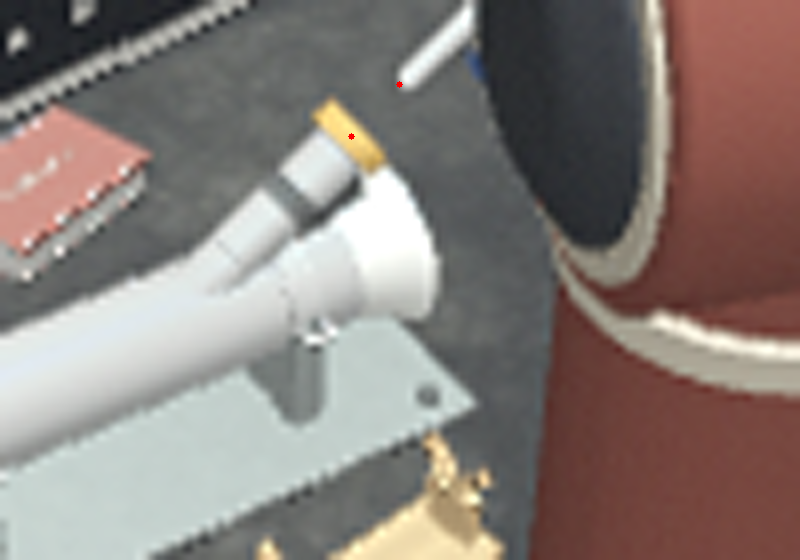

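The scene view has the probe tip at about (405,85) against a predicted (399,84), and the mouth face centre at about (358,130) against a predicted (351,135). Both agree to within about 2 mm. I'll start the insertion.

```bash
sed -i 's/^M=.*/M=np.array([.5705,-.1415,.1555]);YAW,PIT=83.3,32./' h.py; cat > st.py <<'E'
from h import *
from station import ctrl
import sys
o=ctrl.get_obs();p,Rt=tgt(float(sys.argv[1]));plan(o,p,Rt)
T=pose(o);print("F tool",T[:3,:3].T@o["contact_force"],"torque tool",T[:3,:3].T@o["wrist_torque"])
E
python3 st.py .15
```

```text
t 6.97 pos [ 0.547 -0.322  0.257] F [ 0.098 -0.202 -2.149] open 0.018968096821299466 grip 98.1925642490387
q [-0.426 -0.015  1.711 -0.552  1.303 -0.201]
shift(now) [0.662 0.038 0.137] turn [-0.005  0.006  0.021] shift(after turn) [0.662 0.036 0.137]
F tool [0.979 0.125 1.922] torque tool [-0.022  0.265 -0.013]
```

Request:
{"op": "play_rows", "data": {
  "series": [
    [0,[0,0.04,0.14],[0,0,0.02]],
    [0,[0.2,0,0],[0,0,0]],
    [0,[0.2,0,0],[0,0,0]],
    [0,[0.1,0,0],[0,0,0]],
    [0,[0,0,0],[0,0,0]]
  ]
}}

```text
t: 7.6
tool_pos: [0.5516, -0.3037, 0.2367]
tool_rot: [2.024, 1.804, -0.584]
contact_force: [-0.6, -0.1, -2.3]
opening: 0.0192
grip_force: 98.2
```

```bash
python3 st.py .12
```

```text
t 7.6 pos [ 0.552 -0.304  0.237] F [-0.627 -0.124 -2.302] open 0.019235736820241676 grip 98.19214224815369
q [-0.394 -0.004  1.733 -0.561  1.29  -0.154]
shift(now) [ 0.73  -0.001 -0.001] turn [-0.004  0.01   0.016] shift(after turn) [ 0.73  -0.003 -0.   ]
F tool [ 1.057 -0.605  2.056] torque tool [-0.025  0.347 -0.016]
```

Well aligned. I'll advance to 20 mm depth.

Request:
{"op": "play_rows", "data": {
  "series": [
    [0,[0.1,0,0],[0,0,0]],
    [0,[0.1,0,0],[0,0,0]],
    [0,[0.1,0,0],[0,0,0]],
    [0,[0.1,0,0],[0,0,0]],
    [0,[0.1,0,0],[0,0,0]],
    [0,[0.03,0,0],[0,0,0]]
  ]
}}

```text
t: 8.35
tool_pos: [0.5541, -0.2817, 0.2226]
tool_rot: [2.024, 1.803, -0.584]
contact_force: [0.1, 0.7, -2.0]
opening: 0.0191
grip_force: 98.2
```

```bash
python3 st.py .12
```

```text
t 8.35 pos [ 0.554 -0.282  0.223] F [ 0.06   0.703 -1.957] open 0.019145718611069094 grip 98.19205641746521
q [-0.357  0.     1.753 -0.567  1.289 -0.108]
shift(now) [ 0.206 -0.001 -0.004] turn [-0.006  0.01   0.012] shift(after turn) [ 0.206 -0.001 -0.003]
F tool [ 1.637 -0.018  1.284] torque tool [-0.035  0.306 -0.006]
```

Request:
{"op": "play_rows", "data": {
  "series": [
    [0,[0.1,0,0],[0,0,0]],
    [0,[0.1,0,0],[0,0,0]],
    [0,[0.1,0,0],[0,0,0]],
    [0,[0.1,0,0],[0,0,0]]
  ]
}}

```text
t: 8.85
tool_pos: [0.5561, -0.2649, 0.2122]
tool_rot: [2.025, 1.803, -0.583]
contact_force: [-0.5, -0.8, -2.7]
opening: 0.0191
grip_force: 98.2
```

```bash
python3 st.py .11; python3 - <<'E'
from h import *
from station import imaging
s=imaging.get_image("scene")["color"]
cv2.imwrite("pics/s2.png",cv2.resize(s[150:220,225:325],None,fx=6,fy=6,interpolation=cv2.INTER_CUBIC))
E
```

```text
t 8.85 pos [ 0.556 -0.265  0.212] F [-0.49  -0.836 -2.659] open 0.019052101395453658 grip 98.19276809692383
q [-0.329  0.005  1.766 -0.571  1.289 -0.073]
shift(now) [ 0.008 -0.002 -0.002] turn [-0.004  0.011  0.008] shift(after turn) [ 0.008 -0.002 -0.002]
F tool [ 0.66  -0.387  2.724] torque tool [-0.019  0.248  0.09 ]
```

View pics/s2.png

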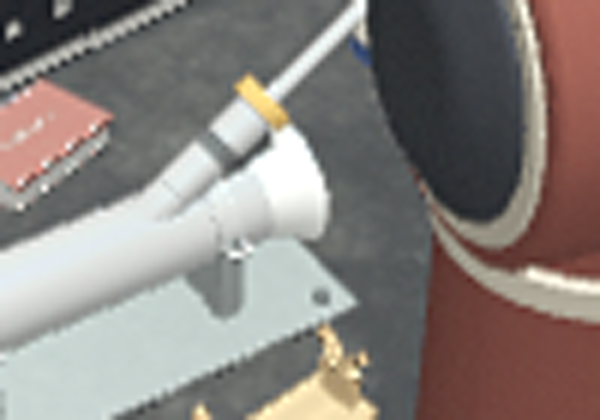

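The scene crop shows the rod entering the orange mouth ring at about (272,92) along the bore line. I'll push on.

Request:
{"op": "play_rows", "data": {
  "series": [
    [0,[0.15,0,0],[0,0,0]],
    [0,[0.15,0,0],[0,0,0]],
    [0,[0.15,0,0],[0,0,0]],
    [0,[0.15,0,0],[0,0,0]],
    [0,[0.15,0,0],[0,0,0]],
    [0,[0.05,0,0],[0,0,0]]
  ]
}}

```text
t: 9.65
tool_pos: [0.5599, -0.2311, 0.1907]
tool_rot: [2.024, 1.803, -0.584]
contact_force: [-0.5, -0.1, -1.5]
opening: 0.0189
grip_force: 98.2
```

```bash
python3 st.py 0
```

```text
t 9.65 pos [ 0.56  -0.231  0.191] F [-0.515 -0.091 -1.494] open 0.018893157081329947 grip 98.19249629974365
q [-0.271  0.02   1.789 -0.578  1.289 -0.003]
shift(now) [ 1.402  0.004 -0.008] turn [-0.006  0.01   0.013] shift(after turn) [ 1.402  0.001 -0.006]
F tool [ 0.667 -0.498  1.346] torque tool [ 0.011  0.329 -0.006]
```

Request:
{"op": "play_rows", "data": {
  "series": [
    [0,[0.2,0,0],[0,0,0]],
    [0,[0.2,0,0],[0,0,0]],
    [0,[0.2,0,0],[0,0,0]],
    [0,[0.2,0,0],[0,0,0]],
    [0,[0.15,0,0],[0,0,0]],
    [0,[0.15,0,0],[0,0,0]],
    [0,[0.1,0,0],[0,0,0]],
    [0,[0.05,0,0],[0,0,0]]
  ]
}}

```text
t: 10.65
tool_pos: [0.566, -0.1794, 0.1582]
tool_rot: [2.023, 1.802, -0.585]
contact_force: [-1.4, -6.1, 1.1]
opening: 0.0192
grip_force: 98.1
```

```bash
python3 st.py 0
```

```text
t 10.65 pos [ 0.566 -0.179  0.158] F [-1.415 -6.075  1.08 ] open 0.0192205198051497 grip 98.14616560935974
q [-0.181  0.056  1.809 -0.587  1.289  0.106]
shift(now) [ 0.175  0.001 -0.005] turn [-0.006  0.024  0.01 ] shift(after turn) [ 0.175  0.    -0.004]
F tool [-5.82  -0.703  2.389] torque tool [ 0.188 -0.548 -0.024]
```

Request:
{"op": "play_rows", "data": {
  "series": [
    [0,[0.04,0,0],[0,0,0]],
    [0,[0.04,0,0],[0,0,0]],
    [0,[0,0,0],[0,0,0]]
  ]
}}

```text
t: 11.02
tool_pos: [0.566, -0.1792, 0.1584]
tool_rot: [2.022, 1.796, -0.592]
contact_force: [-4.3, -12.1, 2.5]
opening: 0.0196
grip_force: 97.9
```

```bash
python3 st.py 0
```

```text
t 11.03 pos [ 0.566 -0.179  0.158] F [ -4.327 -12.107   2.516] open 0.01955445950176832 grip 97.94525742530823
q [-0.178  0.058  1.809 -0.593  1.291  0.113]
shift(now) [ 0.175  0.001 -0.002] turn [-0.014  0.069 -0.002] shift(after turn) [ 0.175  0.001 -0.   ]
F tool [-11.915  -2.872   4.627] torque tool [ 0.387 -1.625 -0.099]
```

```bash
python3 - <<'E'
from h import *
from station import imaging,ctrl
o=ctrl.get_obs();d={n:imaging.get_image(n) for n in("wrist","scene","top")};pickle.dump((o,d),open("d2.pkl","wb"))
a=cv2.resize(d["wrist"]["color"][60:340,130:400],None,fx=1.6,fy=1.6)
b=cv2.resize(d["scene"]["color"][150:206,245:301],None,fx=5,fy=5,interpolation=cv2.INTER_CUBIC)
b=cv2.copyMakeBorder(b,0,a.shape[0]-b.shape[0],0,0,cv2.BORDER_CONSTANT)
cv2.imwrite("pics/c2.png",np.hstack([a,b]))
E
```

```text
(no output)
```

View pics/c2.png

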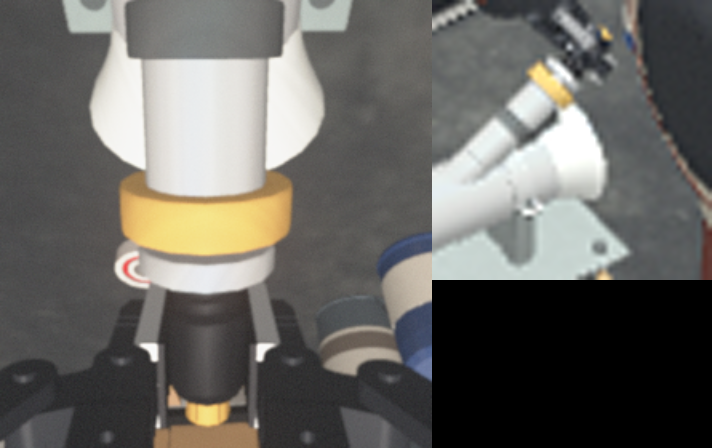

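```bash
python3 - <<'E'
from h import *
o,d=pickle.load(open("d2.pkl","rb"));w=d["wrist"];H=np.array(w["hand_eye"])
def xat(v,z):return atz(w,259,v,z,H)[0]
print("col profile",[(i,int(w["color"][i,257].mean())) for i in range(206,250)])
for v,z in((218.75,-.0387),(242.5,-.0347)):print(v,xat(v,z))
o1,d1=pickle.load(open("d1.pkl","rb"));
print("earlier",[(i,int(d1["wrist"]["color"][i,257].mean()),) for i in range(190,250,2)])
E
```

```text
col profile [(206, 201), (207, 201), (208, 202), (209, 201), (210, 201), (211, 202), (212, 204), (213, 203), (214, 203), (215, 205), (216, 203), (217, 205), (218, 203), (219, 176), (220, 141), (221, 129), (222, 133), (223, 131), (224, 138), (225, 171), (226, 221), (227, 235), (228, 235), (229, 236), (230, 235), (231, 235), (232, 236), (233, 236), (234, 237), (235, 237), (236, 236), (237, 236), (238, 236), (239, 236), (240, 236), (241, 237), (242, 233), (243, 182), (244, 109), (245, 88), (246, 80), (247, 70), (248, 66), (249, 74)]
218.75 0.03309335758140735
242.5 0.022639876103941615
earlier [(190, 244), (192, 245), (194, 245), (196, 245), (198, 245), (200, 245), (202, 245), (204, 244), (206, 244), (208, 245), (210, 245), (212, 245), (214, 234), (216, 151), (218, 148), (220, 148), (222, 144), (224, 165), (226, 240), (228, 244), (230, 243), (232, 244), (234, 244), (236, 244), (238, 245), (240, 245), (242, 235), (244, 114), (246, 88), (248, 75)]
```

The wrist crop shows the collar just behind the orange ring. The dark band at full-image rows 219-225 is still a sliver of the collar's front face, so a gap of about 3 mm remains. I'll let go to relieve any side load, then grip again and push.

Request:
{"op": "play_rows", "data": {
  "series": [
    [0.5,[0,0,0],[0,0,0]],
    [0.5,[0,0,0],[0,0,0]],
    [0.5,[0,0,0],[0,0,0]]
  ]
}}

```text
t: 11.55
tool_pos: [0.5667, -0.1753, 0.1559]
tool_rot: [2.025, 1.803, -0.582]
contact_force: [0.1, 0.7, -1.0]
opening: 0.0426
grip_force: 0.0
```

```bash
cat > gap.py <<'E'
from h import *
from station import imaging
w=imaging.get_image("wrist");H=np.array(w["hand_eye"])
g=w["color"][:,257].astype(int);print([(i,g[i].tolist()) for i in range(200,262,2)])
E
python3 st.py 0; python3 gap.py
```

```text
t 11.55 pos [ 0.567 -0.175  0.156] F [ 0.117  0.74  -0.958] open 0.042608508161333956 grip 0.0
q [-0.175  0.059  1.81  -0.585  1.288  0.113]
shift(now) [ 0.082 -0.004  0.   ] turn [-0.     0.008  0.008] shift(after turn) [ 0.082 -0.004  0.001]
F tool [1.143 0.031 0.414] torque tool [-0.023  0.197  0.021]
[(200, [123, 207, 241]), (202, [136, 224, 245]), (204, [138, 227, 245]), (206, [138, 227, 245]), (208, [141, 229, 246]), (210, [141, 228, 246]), (212, [140, 227, 245]), (214, [138, 228, 245]), (216, [137, 226, 245]), (218, [135, 225, 245]), (220, [134, 224, 245]), (222, [136, 224, 244]), (224, [140, 226, 245]), (226, [139, 226, 245]), (228, [137, 228, 246]), (230, [133, 206, 237]), (232, [126, 133, 142]), (234, [134, 140, 145]), (236, [222, 222, 222]), (238, [238, 235, 233]), (240, [239, 235, 233]), (242, [239, 235, 233]), (244, [239, 235, 233]), (246, [239, 235, 233]), (248, [239, 235, 233]), (250, [240, 237, 234]), (252, [192, 189, 188]), (254, [81, 86, 91]), (256, [62, 63, 71]), (258, [75, 76, 81]), (260, [89, 90, 98])]
```

Request:
{"op": "play_rows", "data": {
  "series": [
    [0.5,[-0.08,0,0],[0,0,0]],
    [0,[0,0,0],[0,0,0]],
    [0,[0,0,0],[0,0,0]],
    [0,[0,0,0],[0,0,0]],
    [0,[0,0,0],[0,0,0]]
  ],
  "force": 100
}}

```text
t: 12.22
tool_pos: [0.5662, -0.179, 0.1583]
tool_rot: [2.025, 1.802, -0.583]
contact_force: [-1.5, -0.6, 2.0]
opening: 0.019
grip_force: 97.7
```

```bash
python3 st.py 0; python3 - <<'E'
from h import *
from station import imaging
w=imaging.get_image("wrist");H=np.array(w["hand_eye"])
g=w["color"][195:265,257].astype(int);sat=g[:,2]-g[:,0];br=g.mean(1)
r=195+np.where((sat[:-1]>60)&(sat[1:]<=60))[0][0]+.5
k=int(r-195)+2;c=k+np.where(br[k:]>190)[0][0];e=c+np.where(br[c:]<160)[0][0];c+=195-.5;e+=195-.5
X=lambda v,z:atz(w,259,v,z,H)[0]
print(r,c,e,"ring",X(r,-.0387),"collar front",X(c,-.0347),"rear",X(e,-.0347))
E
```

```text
t 12.22 pos [ 0.566 -0.179  0.158] F [-1.465 -0.602  2.048] open 0.01899899355176981 grip 97.69530415534973
q [-0.181  0.056  1.809 -0.585  1.289  0.106]
shift(now) [ 0.17  -0.002  0.   ] turn [-0.003  0.013  0.007] shift(after turn) [ 0.17  -0.002  0.001]
F tool [-1.739 -1.387 -1.326] torque tool [ 0.142  0.143 -0.108]
219.5 223.5 241.5 ring 0.03282911038069467 collar front 0.02980350438529819 rear 0.023024498002419937
```

Request:
{"op": "play_rows", "data": {
  "series": [
    [0,[0.06,0,0],[0,0,0]],
    [0,[0.06,0,0],[0,0,0]],
    [0,[0.04,0,0],[0,0,0]],
    [0,[0,0,0],[0,0,0]]
  ]
}}

```text
t: 12.78
tool_pos: [0.5663, -0.1786, 0.1584]
tool_rot: [2.018, 1.792, -0.598]
contact_force: [-6.9, -20.9, 10.5]
opening: 0.019
grip_force: 98.0
```

```bash
cat > gap.py <<'E'
from h import *
from station import imaging
w=imaging.get_image("wrist");H=np.array(w["hand_eye"])
g=w["color"][195:285,257].astype(int);sat=g[:,2]-g[:,0];br=g.mean(1)
r=195+np.where((sat[:-1]>60)&(sat[1:]<=60))[0][0]+.5
k=int(r-195)+2;c=k+np.where(br[k:]>190)[0][0];e=c+np.where(br[c:]<160)[0][0];c+=195-.5;e+=195-.5
X=lambda v,z:atz(w,259,v,z,H)[0]
print(r,c,e,"ring",X(r,-.0387),"collar front",X(c,-.0347),"rear",X(e,-.0347))
E
python3 st.py 0; python3 gap.py
```

```text
t 12.78 pos [ 0.566 -0.179  0.158] F [ -6.92  -20.857  10.516] open 0.01904353976201438 grip 97.98074126243591
q [-0.175  0.061  1.809 -0.6    1.293  0.119]
shift(now) [ 0.164 -0.004  0.004] turn [-0.017  0.118 -0.007] shift(after turn) [ 0.164 -0.004  0.006]
F tool [-23.785  -4.409   2.89 ] torque tool [ 0.744 -3.352 -0.15 ]
221.5 225.5 242.5 ring 0.03211767768429154 collar front 0.02905922234337193 rear 0.022638753244462247
```

Request:
{"op": "play_rows", "data": {
  "series": [
    [0,[0,0,0],[0,0.2,0]],
    [0,[0,0,0],[0,-0.4,0]],
    [0,[0,0,0],[0,0.2,0.2]],
    [0,[0,0,0],[0,0,-0.4]],
    [0,[0,0.02,0],[0,0,0.2]],
    [0,[0,-0.04,0.02],[0,0,0]],
    [0,[0,0.02,-0.04],[0,0,0]],
    [0,[0,0,0.02],[0,0,0]]
  ]
}}

```text
t: 13.82
tool_pos: [0.567, -0.1784, 0.1588]
tool_rot: [2.017, 1.791, -0.595]
contact_force: [-5.6, -17.7, 13.5]
opening: 0.019
grip_force: 98.9
```

```bash
python3 st.py 0; python3 gap.py
```

```text
t 13.82 pos [ 0.567 -0.178  0.159] F [ -5.577 -17.679  13.535] open 0.01896518500909773 grip 98.85844945907593
q [-0.174  0.06   1.808 -0.599  1.292  0.119]
shift(now) [ 0.165 -0.017  0.015] turn [-0.002  0.113 -0.011] shift(after turn) [ 0.164 -0.017  0.017]
F tool [-22.646  -3.442  -1.472] torque tool [ 0.72  -3.106 -0.22 ]
220.5 224.5 242.5 ring 0.03247174747173063 collar front 0.029429672296782783 rear 0.022637686204576235
```

Request:
{"op": "play_rows", "data": {
  "series": [
    [0,[-0.12,0,0],[0,0,0]],
    [0.6,[0,0,0],[0,0,0]],
    [0.6,[0,0,0],[0,0,0]],
    [0.6,[0,0,0],[0,0,0]],
    [0.6,[-0.3,0,-0.3],[0,0,0]],
    [0.6,[-0.4,0,-0.4],[0,0,0]],
    [0.6,[-0.5,0,-0.4],[0,0,0]],
    [0.6,[0,0,0],[0,0,0]]
  ]
}}

```text
t: 14.88
tool_pos: [0.566, -0.2001, 0.2419]
tool_rot: [2.023, 1.794, -0.575]
contact_force: [0.1, -0.5, 0.3]
opening: 0.0513
grip_force: 0.0
```

```bash
python3 st.py 0; python3 - <<'E'
from h import *
from station import imaging,ctrl
o=ctrl.get_obs();w=imaging.get_image("wrist");pickle.dump((o,w),open("w3.pkl","wb"))
# predicted position of mouth
H=pose(o)@np.array(w["hand_eye"]);W=np.linalg.inv(H);c=W[:3,:3]@M+W[:3,3];u,v=w["fx"]*c[0]/c[2]+w["cx"],w["fy"]*c[1]/c[2]+w["cy"];print("mouth px",u,v)
for cc in (-6,0,6):
  g=w["color"][:,int(u)+cc].astype(int);print([(i,g[i].tolist()) for i in range(max(0,int(v)-34),int(v)+46,2)])
E
```

```text
t 14.88 pos [ 0.566 -0.2    0.242] F [ 0.145 -0.5    0.254] open 0.05134138303797015 grip 0.0
q [-0.217 -0.023  1.744 -0.569  1.383  0.001]
shift(now) [ 1.415 -0.063  1.191] turn [ 0.054  0.022 -0.035] shift(after turn) [ 1.412 -0.048  1.196]
F tool [-0.54   0.205  0.042] torque tool [0.005 0.224 0.019]
mouth px 254.60773256412872 46.20641546184379
[(12, [245, 245, 245]), (14, [245, 246, 245]), (16, [239, 242, 243]), (18, [153, 234, 247]), (20, [159, 241, 247]), (22, [163, 243, 247]), (24, [163, 244, 247]), (26, [165, 244, 247]), (28, [164, 243, 247]), (30, [165, 243, 247]), (32, [159, 243, 247]), (34, [163, 243, 247]), (36, [158, 242, 247]), (38, [158, 242, 247]), (40, [160, 243, 247]), (42, [162, 244, 247]), (44, [143, 234, 247]), (46, [169, 212, 232]), (48, [242, 244, 244]), (50, [242, 244, 245]), (52, [242, 244, 245]), (54, [241, 243, 244]), (56, [242, 243, 244]), (58, [245, 246, 246]), (60, [246, 246, 246]), (62, [245, 246, 245]), (64, [245, 246, 245]), (66, [246, 246, 245]), (68, [246, 246, 246]), (70, [233, 233, 233]), (72, [98, 100, 107]), (74, [80, 82, 90]), (76, [81, 80, 88
[... 1233 characters left out ...]
59, 242, 247]), (30, [155, 242, 247]), (32, [156, 241, 247]), (34, [157, 241, 247]), (36, [155, 241, 247]), (38, [154, 240, 247]), (40, [155, 241, 247]), (42, [157, 242, 247]), (44, [141, 230, 247]), (46, [182, 216, 232]), (48, [236, 239, 241]), (50, [236, 240, 242]), (52, [236, 239, 241]), (54, [236, 239, 241]), (56, [242, 243, 244]), (58, [244, 245, 245]), (60, [244, 245, 245]), (62, [244, 244, 245]), (64, [244, 245, 245]), (66, [244, 245, 245]), (68, [245, 245, 245]), (70, [229, 230, 231]), (72, [99, 100, 109]), (74, [79, 83, 90]), (76, [81, 82, 89]), (78, [85, 86, 91]), (80, [81, 85, 92]), (82, [77, 76, 83]), (84, [84, 85, 89]), (86, [76, 79, 84]), (88, [76, 78, 83]), (90, [71, 73, 77])]
```

```bash
python3 - <<'E'
from h import *
o,w=pickle.load(open("w3.pkl","rb"));g=w["color"].astype(int)
for r in range(40,78,2):print(r,[f"{int(g[r,c].mean()):3d}{'y' if g[r,c,2]-g[r,c,0]>50 else ''}" for c in range(200,312,4)])
E
```

```text
40 ['247', '247', '247', '200y', '195y', '205y', '210y', '212y', '213y', '214y', '215y', '215y', '216y', '217y', '216y', '214y', '212y', '210y', '210y', '206y', '203y', '196y', '184y', '175y', '247', '246', '247', '149']
42 ['177', '248', '247', '207y', '195y', '205y', '210y', '211y', '213y', '215y', '215y', '216y', '217y', '219y', '218y', '215y', '212y', '211y', '210y', '207y', '204y', '195y', '180y', '176y', '247', '247', '214', '118']
44 [' 99', '226', '248', '208y', '195y', '206y', '211y', '213y', '210y', '212y', '209y', '207y', '208y', '207y', '206y', '206y', '206y', '203y', '204y', '203y', '202y', '195y', '178y', '176y', '248', '238', '123', '120']
46 ['104', '106', '229', '217y', '193y', '198y', '198y', '196y', '190y', '192y', '197y', '191y', '204y', '221', '216', '210', '189y', '191y', '181y', '181y', '186y', '185y', '177y', '170y', '237', '126', '120', '120']
48 ['104', '102', '106', '164y', '179y', '180y', '175y', '181y', '208', '225', '237', '225', '243', '246', '245', '238', '207', '237', '219', '192', '181y', '171y', '177y', '144y', '123', '118', '124', '120']
50 ['104',
[... 2098 characters left out ...]
', '228', '230', '225', '224', '221', '222', '218', '182', '111', '109', '114', '116', '114', '109']
72 [' 99', ' 99', '101', '100', '101', '105', '188', '192', '194', '149', '124', '116', '101', '102', '105', '102', '102', '103', '121', '186', '171', '147', '107', '109', '110', '113', '111', '108']
74 [' 95', ' 99', '100', '112', '111', '109', '111', '121', '133', ' 74', ' 77', ' 83', ' 84', ' 89', ' 88', ' 84', ' 80', ' 80', ' 70', '119', '114', '110', '108', '108', '108', '109', '106', '103']
76 [' 95', '100', '104', '117', '115', '111', '102', '102', '101', ' 75', ' 78', ' 79', ' 83', ' 91', ' 85', ' 84', ' 79', ' 80', ' 70', '107', '105', '108', '105', '109', '104', '106', '104', ' 98']
```

```bash
python3 - <<'E'
from h import *
o,w=pickle.load(open("w3.pkl","rb"));H=pose(o)@np.array(w["hand_eye"])
Rt=rot(YAW,PIT);a=Rt[:,0];n=-Rt[:,2]
def s(v,h):
    # intersect ray with plane through M+h n, normal n
    c,d=ray(w,254.6,v,H);t=n@(M+h*n-c)/(n@d);return (c+t*d-M)@a*1000
print("ring near edge",s(45.5,.021),"far edge",s(53.3,-.021),"collar front near",s(55,.017),"rear near",s(71,.017), "stub?")
print("tube start of ring",s(17,.021))
E
```

```text
ring near edge -2.228042976308676 far edge -1.2018970000108389 collar front near -5.807309374686176 rear near -12.7982400611984 stub?
tube start of ring 9.328353417854627
```

The numbers show a real gap of about 4 mm: the mouth face is at s=-1.7 mm and the collar's front at -5.8 mm. I'll regrip and push harder, with a twist about the rod's axis.

Request:
{"op": "play_rows", "data": {
  "series": [
    [0.6,[0,0,0],[0.05,0.02,-0.035]],
    [0.6,[0.4,-0.05,0.38],[0,0,0]],
    [0.6,[0.4,0,0.38],[0,0,0]],
    [0.6,[0.4,0,0.4],[0,0,0]],
    [0.6,[0,0,0],[0,0,0]],
    [0,[0,0,0],[0,0,0]],
    [0,[0,0,0],[0,0,0]],
    [0,[0,0,0],[0,0,0]]
  ],
  "force": 120
}}

```text
t: 15.92
tool_pos: [0.5645, -0.1785, 0.1563]
tool_rot: [2.026, 1.807, -0.584]
contact_force: [2.9, 0.6, 1.5]
opening: 0.0188
grip_force: 117.2
```

```bash
python3 st.py 0; python3 gap.py
```

```text
t 15.93 pos [ 0.564 -0.178  0.156] F [2.866 0.636 1.516] open 0.018817204123516992 grip 117.19677329063416
q [-0.182  0.056  1.813 -0.582  1.289  0.103]
shift(now) [ 0.143  0.034 -0.029] turn [-0.023 -0.01   0.028] shift(after turn) [ 0.143  0.033 -0.029]
F tool [ 0.007  2.767 -1.807] torque tool [-0.424  0.313  0.156]
223.5 229.5 246.5 ring 0.03141123541007511 collar front 0.027572430447006684 rear 0.021104745799434672
```

Request:
{"op": "play_rows", "data": {
  "series": [
    [0,[0,0.035,-0.03],[0,0,0]],
    [0,[0.06,0,0],[0.5,0,0]],
    [0,[0.06,0,0],[-1,0,0]],
    [0,[0.06,0,0],[1,0,0]],
    [0,[0.06,0,0],[-0.5,0,0]],
    [0,[0.06,0,0],[0,0,0]],
    [0,[0,0,0],[0,0,0]]
  ]
}}

```text
t: 16.85
tool_pos: [0.5665, -0.1775, 0.1571]
tool_rot: [2.011, 1.789, -0.613]
contact_force: [-6.3, -42.2, 13.8]
opening: 0.0189
grip_force: 118.2
```

```bash
python3 st.py 0; python3 gap.py
```

```text
t 16.85 pos [ 0.566 -0.178  0.157] F [ -6.316 -42.193  13.79 ] open 0.01887462139532163 grip 118.23312520980835
q [-0.168  0.067  1.807 -0.611  1.298  0.127]
shift(now) [ 0.132 -0.004 -0.007] turn [-0.048  0.194  0.017] shift(after turn) [ 0.132 -0.004 -0.003]
F tool [-43.154  -1.376  12.086] torque tool [ 0.057 -6.208 -0.498]
227.5 231.5 248.5 ring 0.02997707377729209 collar front 0.026819537748954035 rear 0.020327088087033394
```

Request:
{"op": "play_rows", "data": {
  "series": [
    [0,[0,0,0],[0,0.2,0]],
    [0,[0,0,0],[0,0.2,0]],
    [0,[0,0,-0.03],[0,0,0]],
    [0,[0,0,0],[0,0,0]]
  ]
}}

```text
t: 17.4
tool_pos: [0.5664, -0.1769, 0.1565]
tool_rot: [2.048, 1.822, -0.561]
contact_force: [-3.3, -41.5, 7.4]
opening: 0.0186
grip_force: 117.9
```

```bash
python3 st.py 0; python3 gap.py;  python3 - <<'E'
from h import *
from station import imaging
t=imaging.get_image("top")["color"];s=imaging.get_image("scene")["color"];w=imaging.get_image("wrist")["color"]
a=cv2.resize(w[120:300,150:380],None,fx=2.2,fy=2.2,interpolation=cv2.INTER_CUBIC)
b=cv2.resize(s[140:195,250:302],None,fx=5.5,fy=5.5,interpolation=cv2.INTER_CUBIC)
H=max(a.shape[0],b.shape[0]);pad=lambda i:cv2.copyMakeBorder(i,0,H-i.shape[0],0,0,cv2.BORDER_CONSTANT)
cv2.imwrite("pics/c3.png",np.hstack([pad(a),pad(b)]))
E
```

```text
t 17.4 pos [ 0.566 -0.177  0.157] F [ -3.306 -41.54    7.418] open 0.018635553647815797 grip 117.89838194847107
q [-0.19   0.056  1.804 -0.551  1.291  0.085]
shift(now) [ 0.115 -0.002 -0.002] turn [-0.045 -0.215  0.016] shift(after turn) [ 0.115 -0.002 -0.006]
F tool [-39.704   1.571  14.583] torque tool [-0.378 -6.42  -0.16 ]
222.5 227.5 245.5 ring 0.03176828979346359 collar front 0.028321042914792052 rear 0.021492890292700198
```

View pics/c3.png

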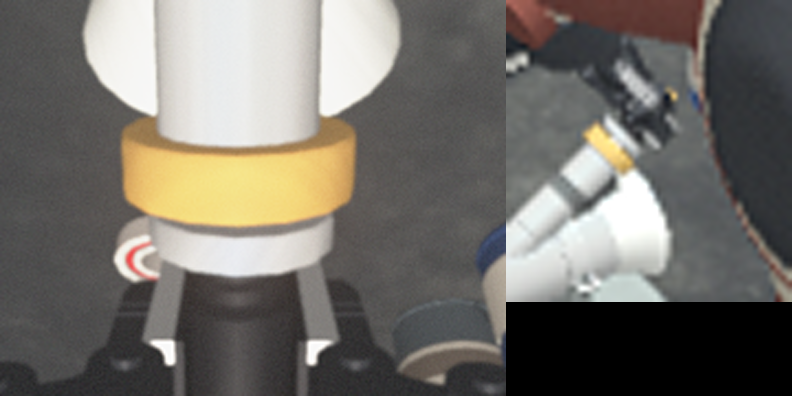

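The crop shows the collar just under the ring, with a shaded strip of about 3 mm between them. The stop is hard and repeatable. I'll release and push centrally on the stub end with closed fingers, so that the rod can align itself.

Request:
{"op": "play_rows", "data": {
  "series": [
    [0.6,[0,0,0],[0,0,0]],
    [0.6,[0,0,0],[0,0,0]],
    [0.6,[-0.1,0,0],[0,-0.2,0]],
    [0.6,[0,0,-0.6],[0,0,0]],
    [0.6,[-0.4,0,-0.6],[0,0,0]],
    [0,[-0.7,0,0],[0,0,0]],
    [0,[0,0,0],[0,0,0]],
    [0,[0,0,0],[0,0,0]]
  ],
  "force": 60
}}

```text
t: 18.6
tool_pos: [0.5641, -0.185, 0.2297]
tool_rot: [2.045, 1.827, -0.565]
contact_force: [-0.1, -0.3, 0.5]
opening: 0.0002
grip_force: 0.0
```

```bash
python3 st.py 0.042
```

```text
t 18.6 pos [ 0.564 -0.185  0.23 ] F [-0.125 -0.256  0.532] open 0.00021637817684799575 grip 0.0
q [-0.205 -0.015  1.748 -0.537  1.395  0.   ]
shift(now) [0.158 0.037 1.151] turn [-0.063 -0.213  0.05 ] shift(after turn) [0.193 0.026 1.146]
F tool [-0.5   -0.1   -0.322] torque tool [-0.004  0.276 -0.042]
```

Request:
{"op": "play_rows", "data": {
  "series": [
    [0,[-0.1,0.03,0],[-0.06,-0.21,0.05]],
    [0,[0,0,0.4],[0,0,0]],
    [0,[0,0,0.4],[0,0,0]],
    [0,[0,0,0.3],[0,0,0]],
    [0,[0,0,0],[0,0,0]]
  ]
}}

```text
t: 19.23
tool_pos: [0.5608, -0.2198, 0.1843]
tool_rot: [2.029, 1.802, -0.583]
contact_force: [-0.0, 0.4, 0.5]
opening: -0.0
grip_force: 0.0
```

```bash
python3 st.py 0.042; python3 - <<'E'
from h import *
from station import imaging
w=imaging.get_image("wrist");g=w["color"][150:300,257].astype(int)
print([(150+i,*g[i]) for i in range(0,150,3)])
E
```

```text
t 19.23 pos [ 0.561 -0.22   0.184] F [-0.045  0.379  0.453] open -2.8256138154309175e-05 grip 0.0
q [-0.253  0.026  1.793 -0.578  1.292  0.02 ]
shift(now) [0.303 0.009 0.008] turn [-0.022 -0.004 -0.002] shift(after turn) [0.303 0.009 0.007]
F tool [ 0.075 -0.091 -0.581] torque tool [0.035 0.272 0.051]
[(150, np.int64(72), np.int64(70), np.int64(73)), (153, np.int64(71), np.int64(70), np.int64(74)), (156, np.int64(72), np.int64(73), np.int64(75)), (159, np.int64(76), np.int64(75), np.int64(80)), (162, np.int64(73), np.int64(76), np.int64(76)), (165, np.int64(75), np.int64(75), np.int64(80)), (168, np.int64(76), np.int64(77), np.int64(81)), (171, np.int64(77), np.int64(78), np.int64(84)), (174, np.int64(76), np.int64(78), np.int64(82)), (177, np.int64(85), np.int64(86), np.int64(90)), (180, np.int64(85), np.int64(85), np.int64(89)), (183, np.int64(87), np.int64(85), np.int64(92)), (186, np.int64(81), np.int64(81), np.int64(89)), (189, np.int64(83), np.int64(82), np.int64(88)), (192, np.int64(66), np.int64(67), np.int64(77)), (195, np.int64(63), np.int64(63), np.int64(69)), (198, np.int
[... 990 characters left out ...]
58, np.int64(52), np.int64(55), np.int64(57)), (261, np.int64(47), np.int64(48), np.int64(53)), (264, np.int64(50), np.int64(51), np.int64(54)), (267, np.int64(50), np.int64(48), np.int64(54)), (270, np.int64(53), np.int64(54), np.int64(55)), (273, np.int64(47), np.int64(46), np.int64(48)), (276, np.int64(94), np.int64(94), np.int64(98)), (279, np.int64(97), np.int64(97), np.int64(104)), (282, np.int64(101), np.int64(102), np.int64(105)), (285, np.int64(103), np.int64(105), np.int64(108)), (288, np.int64(101), np.int64(103), np.int64(105)), (291, np.int64(97), np.int64(98), np.int64(102)), (294, np.int64(100), np.int64(103), np.int64(106)), (297, np.int64(101), np.int64(102), np.int64(106))]
```

Request:
{"op": "play_rows", "data": {
  "series": [
    [0,[0.1,0,0],[0,0,0]],
    [0,[0.06,0,0],[0,0,0]],
    [0,[0.06,0,0],[0,0,0]],
    [0,[0.06,0,0],[0,0,0]],
    [0,[0,0,0],[0,0,0]]
  ]
}}

```text
t: 19.9
tool_pos: [0.5636, -0.2072, 0.1793]
tool_rot: [2.026, 1.801, -0.58]
contact_force: [0.9, -0.2, 0.4]
opening: 0.0001
grip_force: 0.0
```

```bash
python3 st.py 0.042
```

```text
t 19.9 pos [ 0.564 -0.207  0.179] F [ 0.912 -0.241  0.414] open 9.449815586539634e-05 grip 0.0
q [-0.23   0.032  1.797 -0.579  1.292  0.044]
shift(now) [ 0.032 -0.017  0.058] turn [ 0.007  0.001 -0.005] shift(after turn) [ 0.032 -0.016  0.058]
F tool [-0.331  0.934 -0.279] torque tool [ 0.076  0.242 -0.04 ]
```

Request:
{"op": "play_rows", "data": {
  "series": [
    [0,[0.04,-0.015,0.05],[0,0,0]],
    [0,[0.06,0,0],[0,0,0]],
    [0,[0.06,0,0],[0,0,0]],
    [0,[0,0,0],[0,0,0]]
  ]
}}

```text
t: 20.4
tool_pos: [0.5629, -0.2063, 0.1762]
tool_rot: [2.022, 1.793, -0.59]
contact_force: [-3.9, -14.1, 6.0]
opening: 0.0004
grip_force: 7.7
```

```bash
python3 st.py 0.032
```

```text
t 20.4 pos [ 0.563 -0.206  0.176] F [ -3.894 -14.094   5.959] open 0.00036325663239759827 grip 7.683428227901459
q [-0.225  0.036  1.801 -0.591  1.29   0.059]
shift(now) [ 0.186 -0.002  0.01 ] turn [-0.002  0.076 -0.018] shift(after turn) [ 0.186 -0.001  0.012]
F tool [-15.391  -2.183   2.768] torque tool [ 0.402 -2.224  0.02 ]
```

Request:
{"op": "play_rows", "data": {
  "series": [
    [0,[0.05,0,0],[0,0,0]],
    [0,[0.05,0,0],[0,0,0]],
    [0,[0.04,0,0],[0,0,0]],
    [0,[0,0,0],[0,0,0]]
  ]
}}

```text
t: 20.9
tool_pos: [0.5631, -0.206, 0.1763]
tool_rot: [2.016, 1.784, -0.602]
contact_force: [-8.5, -32.3, 10.1]
opening: -0.0001
grip_force: 16.8
```

```bash
python3 st.py 0.032; python3 - <<'E'
from h import *
from station import imaging,ctrl
o=ctrl.get_obs();w=imaging.get_image("wrist");g=w["color"].astype(int);pickle.dump((o,w),open("w4.pkl","wb"))
col=g[:,257];y=(col[:,2]-col[:,0]>50);br=col.mean(1)
e=[i for i in range(383) if abs(br[i+1]-br[i])>18 or y[i]!=y[i+1]];print(e,[int(br[i]) for i in e])
E
```

```text
t 20.9 pos [ 0.563 -0.206  0.176] F [ -8.453 -32.348  10.09 ] open -0.00014225944382045984 grip 16.775720715522766
q [-0.219  0.039  1.801 -0.604  1.293  0.071]
shift(now) [ 0.182 -0.004  0.015] turn [-0.011  0.164 -0.035] shift(after turn) [ 0.182 -0.003  0.019]
F tool [-33.236  -4.444   9.76 ] torque tool [ 0.765 -5.148 -0.043]
[83, 123, 128, 129, 131, 132, 133, 152, 153, 154, 236, 237, 238, 251, 252, 253, 274, 327, 329, 330, 331, 339, 344, 345, 352, 353, 354, 356] [223, 199, 218, 166, 135, 157, 215, 229, 172, 100, 62, 94, 158, 199, 156, 83, 49, 93, 122, 142, 179, 179, 156, 179, 192, 170, 137, 106]
```

```bash
python3 - <<'E'
from h import *
o,w=pickle.load(open("w4.pkl","rb"));H=pose(o)@np.array(w["hand_eye"]);g=w["color"].astype(int)
for r in range(122,138):print(r,[int(g[r,c].mean()) for c in range(201,315,6)],g[r,257].tolist())
Rt=rot(YAW,PIT);a=Rt[:,0];n=-Rt[:,2]
def s(v,h):
    c,d=ray(w,257,v,H);t=n@(M+h*n-c)/(n@d);return (c+t*d-M)@a*1000
print("ring",s(129,.021),"collar f/r",s(132.5,.017),s(153,.017),"handle rear",s(237,.011),"stub end",s(252,.006)); print("ring back edge",s(83.5,.021))
c=(H[:3,3]-M);print("cam s,h",c@a,c@n)
E
```

```text
122 [83, 93, 142, 169, 185, 195, 197, 200, 203, 201, 203, 199, 191, 185, 173, 148, 114, 90, 85] [139, 227, 246]
123 [82, 89, 102, 124, 148, 168, 178, 182, 197, 201, 203, 202, 184, 161, 147, 124, 98, 86, 86] [146, 214, 239]
124 [82, 88, 88, 96, 105, 131, 148, 151, 208, 224, 226, 217, 185, 139, 133, 127, 115, 91, 89] [217, 226, 234]
125 [84, 88, 86, 90, 115, 129, 134, 135, 221, 235, 234, 224, 194, 136, 133, 132, 131, 102, 89] [235, 237, 236]
126 [85, 88, 87, 100, 126, 130, 130, 132, 220, 235, 237, 226, 187, 133, 133, 135, 130, 122, 84] [238, 238, 237]
127 [86, 88, 89, 120, 131, 131, 133, 133, 217, 235, 234, 224, 171, 137, 136, 132, 133, 134, 88] [235, 237, 236]
128 [86, 84, 87, 128, 137, 132, 132, 136, 188, 215, 218, 190, 143, 135, 133, 134, 139, 149, 91] [216, 220, 218]
129 [84, 88, 86, 133, 131, 132, 131, 135, 149, 168, 169, 143, 136, 134, 133, 134, 157, 161, 87] [159, 169, 171]
130 [84, 89, 87, 142, 131, 130, 132, 134, 137, 135, 139, 134, 133, 133, 140, 157, 183, 169, 85] [131, 138, 145]
131 [85, 88, 88, 161, 147, 137, 137, 135, 131, 131, 138, 142, 141, 154, 176, 192, 193, 171, 87] 
[... 200 characters left out ...]
220, 217, 205, 171, 86] [210, 216, 220]
134 [83, 84, 86, 184, 202, 215, 223, 226, 230, 231, 232, 227, 230, 228, 223, 217, 201, 170, 90] [231, 235, 236]
135 [84, 87, 89, 185, 201, 218, 226, 226, 233, 234, 234, 231, 234, 228, 223, 216, 202, 166, 86] [232, 236, 236]
136 [85, 85, 91, 183, 204, 220, 227, 229, 233, 236, 234, 230, 233, 229, 222, 215, 201, 168, 83] [233, 237, 236]
137 [85, 82, 90, 183, 202, 220, 227, 229, 232, 235, 234, 230, 234, 228, 221, 217, 199, 162, 82] [233, 236, 236]
ring -2.741227704895175 collar f/r -4.342069310761518 -10.92715903177497 handle rear -43.61019980564737 stub end -52.45882997045048
ring back edge 10.431692502751508
cam s,h 0.01016657296509296 0.1240330745508048
```

The collar gap remains, and the column data hints that the rod may sit nose-up. I'll back off for a second viewpoint and triangulate the rod's tilt.

Request:
{"op": "play_rows", "data": {
  "series": [
    [0,[-0.3,0,0],[0,0,0]],
    [0,[-0.5,0,-0.3],[0,0,0]],
    [0,[-0.6,0,-0.4],[0,0,0]],
    [0,[-0.4,0,-0.3],[0,0,0]],
    [0,[0,0,0],[0,0,0]],
    [0,[0,0,0],[0,0,0]]
  ]
}}

```text
t: 21.7
tool_pos: [0.5578, -0.2448, 0.2579]
tool_rot: [2.027, 1.803, -0.581]
contact_force: [0.4, -0.1, -0.5]
opening: 0.0001
grip_force: 0.0
```

```bash
python3 - <<'E'
from h import *
from station import imaging,ctrl
o=ctrl.get_obs();w=imaging.get_image("wrist");pickle.dump((o,w),open("w5.pkl","wb"))
H=pose(o)@np.array(w["hand_eye"]);W=np.linalg.inv(H);Rt=rot(YAW,PIT);a=Rt[:,0];n=-Rt[:,2]
pr=lambda p:(lambda c:(w["fx"]*c[0]/c[2]+w["cx"],w["fy"]*c[1]/c[2]+w["cy"]))(W[:3,:3]@p+W[:3,3])
for s_ in(0,-.012,-.055):print(pr(M+s_*a))
c=H[:3,3]-M;print("cam",c@a,c@n,o["t"])
g=w["color"].astype(int)
u=int(pr(M-.03*a)[0])
for du in(-3,3):
  col=g[:,u+du];y=(col[:,2]-col[:,0]>50);br=col.mean(1)
  e=[i for i in range(383) if abs(br[i+1]-br[i])>18 or y[i]!=y[i+1]];print(u+du,[(i,int(br[i]),int(br[i+1]),'y' if y[i+1] else '') for i in e])
E
```

```text
(np.float64(262.35145358309336), np.float64(-72.21837208429628))
(np.float64(262.26684659476524), np.float64(-40.60387119392735))
(np.float64(261.99286725670214), np.float64(61.772069592305286))
cam -0.06965206932219688 0.17419393490534818 21.7
259 [(45, 75, 145, 'y'), (46, 145, 204, 'y'), (62, 200, 175, 'y'), (63, 175, 139, 'y'), (64, 139, 109, ''), (219, 83, 118, ''), (220, 118, 190, ''), (221, 190, 225, ''), (230, 194, 215, ''), (235, 225, 168, ''), (236, 168, 90, ''), (237, 90, 57, ''), (274, 66, 93, ''), (326, 107, 127, ''), (327, 127, 192, ''), (328, 192, 222, ''), (336, 220, 184, ''), (337, 184, 148, 'y'), (356, 141, 105, ''), (357, 105, 66, '')]
265 [(44, 60, 93, ''), (45, 93, 168, 'y'), (46, 168, 208, 'y'), (62, 199, 169, 'y'), (63, 169, 141, 'y'), (64, 141, 106, ''), (235, 87, 108, ''), (236, 108, 140, ''), (273, 148, 196, ''), (274, 196, 252, ''), (284, 254, 220, ''), (285, 220, 126, ''), (286, 126, 68, ''), (334, 117, 157, ''), (336, 162, 134, ''), (337, 134, 114, 'y'), (355, 137, 106, ''), (356, 106, 74, ''), (357, 74, 55, '')]
```

```bash
python3 - <<'E'
from h import *
Rt=rot(YAW,PIT);a=Rt[:,0];n=-Rt[:,2]
def r2(f,u,v):
    o,w=pickle.load(open(f,"rb"));H=pose(o)@np.array(w["hand_eye"]);c,d=ray(w,u,v,H);c=c-M;return np.array([c@a,c@n]),np.array([d@a,d@n])
def tri(f1,u1,v1,f2,u2,v2):
    p,d=r2(f1,u1,v1);q,e=r2(f2,u2,v2);t=np.linalg.solve(np.c_[d,-e],q-p);return (p+t[0]*d)*1000
for v in(61.5,62.5,63.5):print("stub end top rim (s,h)",tri("w4.pkl",257,252.3,"w5.pkl",262,v))
print("ring near edge w3/w4",tri("w3.pkl",254.6,45.3,"w4.pkl",257,123.3))
print("collar front near",tri("w3.pkl",254.6,55.2,"w4.pkl",257,132.5))
print("collar rear near",tri("w3.pkl",254.6,71,"w4.pkl",257,153))
# stub in w3?
o,w=pickle.load(open("w3.pkl","rb"));col=w["color"][:,254].astype(int);y=(col[:,2]-col[:,0]>50);print([i for i in range(100,383) if y[i]!=y[i+1]])
E
```

```text
stub end top rim (s,h) [-55.001   1.466]
stub end top rim (s,h) [-55.391   0.732]
stub end top rim (s,h) [-55.785  -0.009]
ring near edge w3/w4 [-1.555 16.18 ]
collar front near [-5.246 10.329]
collar rear near [-12.386   9.6  ]
[141, 155, 259, 270, 282, 288, 305, 321, 343, 356]
```

The rod shows no meaningful tilt. It is against a hard stop about 3.7 mm from the mouth, inside the 6 mm tolerance, and the stop came out the same in three kinds of push. I'm moving on to the lever.

```bash
cat > lv.py <<'E'
from h import *
from station import ctrl
import sys
x,y,z,yaw=map(float,sys.argv[1:]);plan(ctrl.get_obs(),[x,y,z],rot(yaw,0))
E
python3 lv.py .495 .183 .26 162
```

```text
t 21.75 pos [ 0.558 -0.245  0.257] F [ 0.661 -0.224 -0.203] open -8.986036104432143e-05 grip 0.0
q [-0.296 -0.035  1.728 -0.56   1.373 -0.088]
shift(now) [ 7.06  -2.242 -4.46 ] turn [-2.745  3.332 -9.561] shift(after turn) [ 3.836  7.749 -0.053]
```

Request:
{"op": "play_rows", "data": {
  "series": [
    [0,[0,0,-0.3],[0,1,0]],
    [0,[0,0,-0.3],[0,1,0]],
    [0.7,[0,0,0],[0,1,0]],
    [0.7,[0,0,0],[0,1,0]],
    [0.7,[0,0,0],[0,0,-1]],
    [0.7,[0,0,0],[0,0,-1]],
    [0.7,[0,0,0],[0,0,-1]],
    [0.7,[0,0,0],[0,0,-1]]
  ]
}}

```text
t: 22.75
tool_pos: [0.5594, -0.2307, 0.2837]
tool_rot: [-1.674, -2.656, -0.001]
contact_force: [0.1, 0.5, -0.3]
opening: 0.0597
grip_force: 0.0
```

Request:
{"op": "play_rows", "data": {
  "series": [
    [0.7,[0,0,0],[0,0,-1]],
    [0.7,[0,0,0],[0,0,-1]],
    [0.7,[0,0,0],[0,0,-1]],
    [0.7,[0,0,0],[0,0,-1]],
    [0.7,[0,0,0],[0,0,-1]],
    [0.7,[0,0,0],[0,0,-0.85]],
    [0.7,[0,0,0],[0,0,0]]
  ]
}}

```text
t: 23.62
tool_pos: [0.5595, -0.2308, 0.284]
tool_rot: [-0.49, -3.102, -0.002]
contact_force: [-0.1, 0.4, -0.9]
opening: 0.0597
grip_force: 0.0
```

```bash
python3 lv.py .495 .183 .26 162
```

```text
t 23.62 pos [ 0.56  -0.231  0.284] F [-0.146  0.358 -0.949] open 0.05968313743861679 grip 0.0
q [-0.514 -0.019  1.598  0.001  1.564 -1.772]
shift(now) [3.78  7.474 0.492] turn [ 0.006 -0.01   0.004] shift(after turn) [3.785 7.473 0.48 ]
```

Request:
{"op": "play_rows", "data": {
  "series": [
    [0.7,[0.47,0.93,0],[0,0,0]],
    [0.7,[0.47,0.93,0],[0,0,0]],
    [0.7,[0.47,0.93,0],[0,0,0]],
    [0.7,[0.47,0.93,0],[0,0,0]],
    [0.7,[0.47,0.93,0],[0,0,0]],
    [0.7,[0.47,0.93,0],[0,0,0]],
    [0.7,[0.47,0.93,0],[0,0,0]],
    [0.7,[0.47,0.93,0],[0,0,0]]
  ]
}}

```text
t: 24.62
tool_pos: [0.4946, 0.1821, 0.2848]
tool_rot: [0.492, 3.102, -0.001]
contact_force: [-0.0, 0.8, 0.2]
opening: 0.06
grip_force: 0.0
```

Request:
{"op": "play_rows", "data": {
  "series": [
    [0.7,[0,0,0],[0,0,0]],
    [0.7,[0,0,0],[0,0,0]]
  ]
}}

```text
t: 24.88
tool_pos: [0.4952, 0.1801, 0.285]
tool_rot: [0.49, 3.103, -0.002]
contact_force: [0.3, -1.1, -0.1]
opening: 0.0594
grip_force: 0.0
```

```bash
python3 lv.py .495 .183 .158 162; python3 - <<'E'
from h import *
from station import imaging,ctrl
o=ctrl.get_obs();w=imaging.get_image("wrist");t=imaging.get_image("top");pickle.dump((o,w,t),open("w6.pkl","wb"))
T=pose(o)@np.array(w["hand_eye"])
g=w["color"];hsv=cv2.cvtColor(g,cv2.COLOR_BGR2HSV)
m=((hsv[...,0]>15)&(hsv[...,0]<32)&(hsv[...,1]>110)&(hsv[...,2]>120)).astype(np.uint8)
n,l,st,c=cv2.connectedComponentsWithStats(m)
for i in range(1,n):
    if st[i,4]>60:
        p=atz(w,*c[i],.138,T);print("yellow",st[i],c[i],p)
        ys,xs=np.where(l==i);v=cv2.fitLine(np.c_[xs,ys].astype(np.float32),cv2.DIST_L2,0,.01,.01).ravel();q=atz(w,c[i][0]+10*v[0],c[i][1]+10*v[1],.138,T);print(np.degrees(np.arctan2(*(q-p)[1::-1])))
def pix(p):
    W=np.linalg.inv(T);k=W[:3,:3]@p+W[:3,3];return w["fx"]*k[0]/k[2]+w["cx"],w["fy"]*k[1]/k[2]+w["cy"]
print("pred spindle",pix(np.array([.6045,.1466,.147])),"knob",pix(np.array([.495,.183,.191])),"clip o",pix(np.array([.5345,.2229,.138])))
s=cv2.resize(cv2.cvtColor(g,cv2.COLOR_BGR2GRAY),(64,32),interpolation=cv2.INTER_AREA)
for r in s:print("".join(" .:-=+*#%@"[int(x)//26] for x in r))
E
```

```text
t 24.88 pos [0.495 0.18  0.285] F [ 0.252 -1.056 -0.117] open 0.05940914499662817 grip 0.0
q [ 0.208 -0.21   1.773 -0.001  1.579 -1.049]
shift(now) [0.024 0.056 2.54 ] turn [-0.006  0.005  0.006] shift(after turn) [0.022 0.054 2.54 ]
yellow [294 200  29  37 422] [308.389 215.614] [0.542 0.212 0.138]
133.5451788769899
pred spindle (np.float64(261.2023673461114), np.float64(296.8836355875918)) knob (np.float64(262.89705656158054), np.float64(195.55416005845146)) clip o (np.float64(317.3484577530386), np.float64(205.06303526822416))
:::--------:::--------------------*===--==++----:::==---::---==:
::::-------:----------------------+==-:::-=+----:::---::--:---=:
-::--------------------------+***==+=::-:-=*==-------:::::----=:
-:------------------==========----=*=-:--==*===-----:::::::--:-:
::--------------========-----------*+=====+++=----:--::::::--:::
::---------------====---:----------+**##%%%#+-----:=-:-:::::---:
::::--------------------------------*%%%%%%#*------=-------:---:
::::--------------------------------*#%%##*+*-------------------
::::--::----::----------------------=***+++=
[... 815 characters left out ...]
#****=-+-:#%%%#*++%#++++=+=:-+-+#*:------:--------
==-=#**==++***###%+-+=::#%@@%*++%#++++++=::==:+*-------:--------
##***#*##%%%%%%%%+:+*:::#@%@%#**%#+++==++..:*=:=----------------
@@%%%%%%*++*%%%=::::+::-%%%#+#*%*##=+*###:.-+:::::---::::--===+-
@@%%##=:::::=-::::::::.--===-++*+*=--#%#%+.:::....:::..:::-=*=+-
%*-*+:::::::::::.....::--------------*%%##:::..............:--=-
##-:......::::-:......:----------=---==*%+:::....::::::......:-+
#=.......:::::::...:..:---------=--====++#::.:...:::::::.......:
.......:::::::::.......:-::::::-=++=:-----.......:::::::::......
......:::::::--=:..::...................:...::..:--::::::::.....
............:=++-...............................:---:...........
```

Request:
{"op": "play_rows", "data": {
  "series": [
    [0.7,[0.02,0.05,0.5],[0,0,0]],
    [0.7,[0,0,0.6],[0,0,0]],
    [0.7,[0,0,0.6],[0,0,0]],
    [0.7,[0,0,0.5],[0,0,0]],
    [0.7,[0,0,0.3],[0,0,0]],
    [0,[0,0,0],[0,0,0]],
    [0,[0,0,0],[0,0,0]],
    [0,[0,0,0],[0,0,0]]
  ],
  "force": 40
}}

```text
t: 25.98
tool_pos: [0.4962, 0.1832, 0.1621]
tool_rot: [0.489, 3.1, 0.002]
contact_force: [-1.2, 0.3, 0.8]
opening: 0.0228
grip_force: 39.6
```

```bash
python3 lv.py .495 .183 .158 162
```

```text
t 25.98 pos [0.496 0.183 0.162] F [-1.194  0.312  0.776] open 0.022811729874305645 grip 39.60823404137045
q [ 0.213 -0.128  1.906 -0.     1.36  -1.045]
shift(now) [ 0.022 -0.011  0.082] turn [0.011 0.023 0.011] shift(after turn) [ 0.021 -0.011  0.082]
```

Request:
{"op": "play_rows", "data": {
  "series": [
    [0,[-0.008,0.19,0],[0,0,0.594]],
    [0,[-0.008,0.19,0],[0,0,0.594]],
    [0,[-0.008,0.19,0],[0,0,0.594]],
    [0,[-0.008,0.19,0],[0,0,0.594]],
    [0,[-0.008,0.19,0],[0,0,0.594]],
    [0,[-0.008,0.19,0],[0,0,0.594]],
    [0,[0,0,0],[0,0,0]]
  ]
}}

```text
t: 26.85
tool_pos: [0.5272, 0.2303, 0.1621]
tool_rot: [1.236, 2.883, 0.001]
contact_force: [4.0, -3.9, 1.3]
opening: 0.0231
grip_force: 39.8
```

```bash
python3 - <<'E'
from h import *
from station import imaging,ctrl
o=ctrl.get_obs();w=imaging.get_image("wrist");p=o["tool_pos"];print(p,o["contact_force"],np.degrees(np.arctan2(p[1]-.1466,p[0]-.6045)))
g=w["color"];hsv=cv2.cvtColor(g,cv2.COLOR_BGR2HSV)
m=((hsv[...,0]>12)&(hsv[...,0]<34)&(hsv[...,1]>90)&(hsv[...,2]>80)).astype(np.uint8)
n,l,st,c=cv2.connectedComponentsWithStats(m)
print([(st[i].tolist(),c[i].tolist()) for i in range(1,n) if st[i,4]>8])
T=np.linalg.inv(np.array(w["hand_eye"]))
for q in ([-.115,0,.01],[-.02,0,.02],[-.05,0,.015]):
    k=T[:3,:3]@q+T[:3,3];print(q,w["fx"]*k[0]/k[2]+w["cx"],w["fy"]*k[1]/k[2]+w["cy"])
for r in range(225,345,5):print(r,[int(x) for x in g[r,225:300:3].mean(1)])
E
```

```text
[0.527 0.23  0.162] [ 4.011 -3.893  1.308] 132.70493397997606
[([86, 0, 180, 117, 2275], [199.2778021978022, 61.11516483516483]), ([95, 2, 5, 5, 10], [97.3, 4.2]), ([152, 49, 10, 11, 75], [156.2, 53.92]), ([6, 257, 62, 106, 336], [40.842261904761905, 289.99107142857144]), ([0, 270, 53, 55, 1272], [25.8938679245283, 292.5683962264151]), ([5, 274, 7, 9, 9], [8.0, 278.0]), ([0, 349, 3, 7, 15], [0.7333333333333333, 351.8])]
[-0.115, 0, 0.01] 259.796928345013 422.9359524833169
[-0.02, 0, 0.02] 259.8497019432181 272.3265289198297
[-0.05, 0, 0.015] 259.8356384523122 325.10309589290193
225 [107, 127, 209, 226, 228, 226, 124, 99, 109, 51, 47, 54, 52, 48, 60, 119, 88, 112, 70, 84, 118, 125, 125, 123, 124]
230 [216, 227, 227, 226, 229, 173, 50, 53, 46, 53, 52, 51, 51, 54, 52, 47, 44, 52, 107, 122, 122, 126, 122, 125, 128]
235 [225, 224, 227, 227, 106, 51, 52, 51, 51, 46, 53, 46, 49, 53, 55, 47, 49, 54, 49, 107, 121, 121, 128, 129, 173]
240 [152, 150, 59, 50, 50, 49, 52, 50, 47, 49, 52, 51, 47, 51, 53, 50, 54, 49, 53, 51, 60, 78, 154, 154, 154]
245 [154, 118, 53, 47, 52, 50, 45, 51, 54, 57, 59, 
[... 1595 characters left out ...]
3, 204, 145, 148, 147, 148, 145, 144, 121, 97, 100, 60]
320 [116, 87, 145, 147, 148, 146, 147, 216, 242, 242, 244, 245, 244, 243, 197, 150, 145, 146, 145, 146, 149, 139, 98, 145, 58]
325 [126, 116, 149, 146, 145, 145, 147, 216, 242, 242, 243, 245, 244, 242, 177, 143, 143, 148, 145, 147, 143, 142, 105, 198, 96]
330 [149, 144, 141, 144, 149, 148, 147, 219, 242, 241, 244, 245, 244, 242, 160, 144, 145, 144, 143, 146, 143, 141, 145, 143, 91]
335 [143, 142, 147, 150, 148, 148, 147, 221, 242, 242, 244, 245, 244, 242, 157, 145, 147, 143, 145, 142, 141, 145, 148, 145, 119]
340 [149, 146, 145, 147, 147, 144, 145, 223, 242, 242, 244, 245, 243, 242, 151, 143, 146, 146, 146, 147, 147, 144, 142, 141, 118]
```

Request:
{"op": "play_rows", "data": {
  "series": [
    [0.6,[0,0,0],[0,0,0]],
    [0.6,[0,0,0],[0,0,0]],
    [0.6,[0,0,0],[0,0,0]],
    [0.6,[0,0,-0.6],[0,0,0]],
    [0.6,[0,0,-0.8],[0,0,0]],
    [0.6,[0,0,-0.8],[0,0,0]],
    [0.6,[0,0,0],[0,0,0]],
    [0.6,[0,0,0],[0,0,0]]
  ]
}}

```text
t: 27.9
tool_pos: [0.525, 0.2307, 0.27]
tool_rot: [1.238, 2.887, -0.0]
contact_force: [-0.6, 0.3, -0.7]
opening: 0.0512
grip_force: 0.0
```

```bash
python3 - <<'E'
from h import *
from station import imaging,ctrl
o=ctrl.get_obs();w=imaging.get_image("wrist");pickle.dump((o,w),open("w7.pkl","wb"));T=pose(o)@np.array(w["hand_eye"]);W=np.linalg.inv(T)
def pix(p):
    k=W[:3,:3]@p+W[:3,3];return np.array([w["fx"]*k[0]/k[2]+w["cx"],w["fy"]*k[1]/k[2]+w["cy"]])
S=np.array([.6045,.1466,.144])
e=lambda d,r,z:np.array([S[0]+r*np.cos(np.radians(d)),S[1]+r*np.sin(np.radians(d)),z])
print("pos",o["tool_pos"],"spindle",pix(e(0,0,.147)),"r74",pix(e(132.8,.074,.138)),"r100",pix(e(132.8,.1,.138)),"knob",pix(e(132.8,.115,.191)))
g=w["color"].astype(int)
r0,r1=int(pix(e(132.8,.115,.191))[1])-20,int(pix(e(0,0,.147))[1])+15
for r in range(r0,r1,4):print(r,"".join(('y' if g[r,c,2]-g[r,c,0]>45 else " .:-=+*#%@"[g[r,c].sum()//78]) for c in range(225,300)))
E
```

```text
pos [0.525 0.231 0.27 ] spindle [259.197 307.498] r74 [260.335 229.121] r100 [260.773 201.11 ] knob [261.394 204.166]
184 =----------=--------::..:::::::::::::::::::::::::::::---========+*#%%%%%%%%
188 ==------------------::::::::::::::-::::::::::::::::-=======+*#%%%%%%%%%%%%%
192 ==-=-----------=*##*-:::::::---=========----::::::::-=+*#%%%%%%%%%%%%%%%%%%
196 ---=-----==*#%%%%%#=::::::---------------------:::::+#%%%%%%%%%%%%%%%%%%%%%
200 -----=*#%%%%%%%%%%%*=::::::---------------:-:::::::=*%%%%%%%%%%%%%%%%%%%%%%
204 =+##%%%%%%%%%%%%%%%%#+:::::::-:--:-------:-::::::-+#%%%%%%%%%%%%%%%%%%%%%%%
208 %%%%%%%%%%%%%%%%%%%%%*=---::::::::::--:::::::-=*#%%%%%%%%%%%%%%%%%%%%%%%%%%
212 %%%%%%%%%%%%%%%%%%%%#+=====+#%%%#*++++**##yy%%%%%%%%%%%%%%%%%%%%%%%%%%%%%%%
216 %%%%%%%%##***+====--======+*%@@@@@@@@@@@@%yy======++***#%%%%%%%%%%%%%%%%%%%
220 +========++++++++++++++++++*%@@@@@@@@@@@@%yy+++++++++++++++++++++**#%%%%%%%
224 ++++++++++++++++*%%*+++++++#%@@@@@@@@@@@@%yy++++++++++++++++++++++++++++++*
228 ++++++++++++++++*@@@#+++++*#%@@@@@@@@@@@@#++++++++++++++++#@@%*++++++++++++
232 *++++++++++++++++#
[... 1117 characters left out ...]
+++++++++++%@@@@@@@@@@@@%+++++++++++++++++++++++++++++**#%%%
292 %%%*++++++++++++++++++++**##%%%%%%%%##**++++++++++++++++++++++++==========*
296 %%%%%%#++=+++++++++#%%@@@@@@@@@@@@@@@@@@@@%%#*+++++++++++++===============-
300 @%%%%%%%%#**##*+*%%@@@@@@@@@@@@@@@@@@@@@@@@@@@%%*+++++===========-=-=------
304 @@%%%%%%%%%%%##%%@@@@@@@@@@%*+=---=+*%@@@@@@@@@%%*================---=-=---
308 @@@@@@@%%%%%%%%%%%@@@@@@@#==+++++++++=+%@@@@@@%%%#=-=--=======-=========---
312 @@@@@@@@@@@%%%%%%%%@@@@@%#+++++++++++++#%@@@@@%%*=---======================
316 @@@@@@@%%%%%#%#*+*#%%@@@@@%#++++++++*#%@@@@%%*+==----=====================-
320 ********++++*%@@@%#+===+*##%%%%%%%%%%###*==-====--======-=----=============
```

The lever covers the clip. Only a sliver about 2 px wide shows on one side, at columns 267-268, which is about 1.3° off and inside the 4° limit. The gripper is clear, so I'm handing in.

```bash
python3 - <<'E'
from station import ctrl
print(ctrl.finish_job())
E
```

```text
the job is handed in; nothing more can be done
None
```

I handed the job in at about 28 s with no verdict returned: the lever stands about 1.3° off the clip (limit 4°), but the probe's collar stopped hard about 3.5 mm short of the guide mouth by my camera estimate, so it is not sitting on the face, though inside the 6 mm tolerance; everything is released.

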